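Try two returned screw caps on the thread gauge

ROBOT

A 6-joint arm with a two-finger parallel gripper is mounted at the origin on the work surface. World frame = base frame: x ahead of the robot, y to its left, z up, the work surface at z = 0. Lengths are in m, angles in rad, forces in N, time in s.
With the tool pointing down it reaches from about 0.3 to 0.875 m from the base axis. Payload 6.4 kg.
Tool frame: the origin (TCP) lies on the centre line of the jaws, within the pads' length; the fingertips stand 11 mm ahead of it and the grasp point (between the pads) lies 8 mm behind it; z points along the fingers, x is the direction in which the jaws open and shut, and the axes are right-handed (so a half turn about z gives the same grasp; the last joint's range is limited). The gripper opens to 88 mm and grips with 3 to 60 N. Pads are 18 mm wide; open, the fingers measure 123 mm over their backs; the gripper's body (75 mm by 187 mm) begins 45 mm behind the grasp point.
Start: joints at [-1.556, 0.181, 1.607, -0, 1.354, -0.206], TCP at [0.126, -0.561, 0.25] pointing down, gripper open.
Joint ranges: [-2.99, 2.99], [-0.89, 2.07], [0.3, 2.58], [-1.14, 4.28], [0, 2.63], [-3.12, 3.12]. Speed limits (rad/s): [2.57, 2.57, 3.01, 3.14, 3.14, 3.14].

INTERFACE

Orientations are given as a 3x3 rotation matrix whose columns are the frame's x, y, z axes.
In Python, from station import r gives the robot as it stands. The module is installed in compiled form; this text tells all that it offers.
- The arm moves only by the shell command python3 -m jog 'ROWS' [FORCE]. ROWS is JSON, one flat list of numbers, 5 for each row, row after row: the opening, from 0 (shut) to 1 (fully open), then the shift along the tool's x, y, z in mm, then the turn about the tool's z in rad. A call has 1 to 10 rows; each row is the pose to reach, as a shift and turn from the pose commanded when the call began, along the tool's axes at that moment; what a row does not reach only later rows make up. A row lasts 1/10 s, in which the tool goes at most 50 mm and 8.59 degrees, less where a joint would pass 70% of its speed; a pose out of reach is approached as far as the arm can. A call with a gripper value outside its range is refused whole. The fingers move at their own pace and stop on an object; FORCE is the grip in N (left out, the last holds). Time passes only in rows, so rows that repeat a pose let the fingers close. It gives the time, the measured TCP pose, the force and the opening at its end, in the units of the state.
- r.read_state(): the state, without advancing time (a new reading comes with each control period).
- r.get_image(name): name is "scene" or "top" or "wrist"; returns (picture, depth): 384x512x3 uint8, red, green, blue; 384x512 float32, m along the optical axis (not along the pixel's ray), 0 where there is no reading.
- r.camera_params(name): a dict with "fovy" (degrees; the focal length in pixels is half the picture's height over the tangent of half this angle, whatever the lens; pixels are square), "cx", "cy" (the principal point, pixels), "view" (4x4, takes a point from world to camera coordinates). Camera axes: x right, y down, z forward; pixel columns grow to the right and rows downward; lengths in m; the calibration is good to about 2 mm. A picture is of the moment at which its call begins: read the wrist's pose just before it. camera_params takes no time and is no camera call; for the wrist camera it gives the pose at the moment of the call.
- r.hand_in(): hands the job in, once; it reports no verdict.
The state is a dict: "time": time; "joint_pos": joint angles; "qvel": joint speeds; "tau": joint torques, N m; "tcp_pos": TCP position; "eef_rot": TCP orientation; "contact_force": force on the tool from outside, world axes, zero at the start; "ft_torque": the same for the moment, N m; "gripper_width": finger opening in m.
Only numpy, scipy, OpenCV 4.12 (cv2) and the standard library are available. Lean on these libraries where they do the work, as an engineer would, in place of code of your own. Each camera call takes 0.05 s, during which the arm holds its last target.

TASK

Two hexagonal screw caps have come back from site and one of them is packed with set grout inside, which does not show as they stand. Find out which by screwing them (clockwise) onto the thread gauge, gently and without forcing a cap that has stopped: leave the one that turns fully home, down on the gauge's shoulder, screwed on the gauge, and put the one that stops short in the grey scrap tray. Leave the other things on the bench as they are.

Things in the scene. Friction and masses are not known exactly. Their poses are not given: they have to be found in the camera images.
- cap_a_mid (a point): Hex cast-iron screw cap, open end down, either sound or packed (they look and weigh alike, 0.36 to 0.48 kg). Point: its centre, half-way up. 55 mm across flats, 63.5 over corners, 42 high, bore 42. z up through the closed top; x square to one flat (flats every 60 deg). Right-hand thread, 3 starts, 30 mm per turn, crests on a 33.6 mm circle; its lower ends lie at x, +120 and +240 deg, 5 mm above the rim.
- cap_b_mid (a point): Hex cast-iron screw cap, open end down, either sound or packed (they look and weigh alike, 0.36 to 0.48 kg). Point: its centre, half-way up. 55 mm across flats, 63.5 over corners, 42 high, bore 42. z up through the closed top; x square to one flat (flats every 60 deg). Right-hand thread, 3 starts, 30 mm per turn, crests on a 33.6 mm circle; its lower ends lie at x, +120 and +240 deg, 5 mm above the rim.
- gauge: Thread gauge fixed to the bench; origin under its centre, z up. Plate 130 x 130 x 12 mm, corner bolts 19.5 high, round shoulder 66 mm across with top 20 mm up, then an upright spigot: core 32 mm across. Three right-hand thread ridges (30 mm per turn, 38 mm over the crests, 6 thick) wind down from 38 mm up to the shoulder; their upper ends lie at x, +120 and +240 deg.
- gauge_nose (a point): Centre of the spigot's flat top (24 mm across), 52 mm above the bench, coned below it to the full 32 mm at 45. A cap set over it rests on the ridges, centre 50 to 60 mm above the bench; pushed lightly (5 N) and turned clockwise seen from above, it works down. With its x 25 deg anticlockwise of a ridge's upper end it needs the fewest turns: about 120 deg to home. Turned anticlockwise it comes off.
- gauge_shoulder (a point): Centre of the shoulder's top face, 20 mm above the bench. The sound cap ends with its rim on it: cap centre 41 mm above the bench. The packed cap stops on the spigot's top, rim 6 mm above the shoulder, centre 47 mm. Thread play: 1.7 mm endways, 0.8 sideways; a cap left on stays put. The thread multiplies force: keep cap against gauge under 150 N in all, which some 0.3 N m of twist reaches.
- tray: Scrap tray of grey folded steel, fixed, 180 x 180 mm outside, 34 mm high, 3 mm walls and floor, open on top. Origin: centre of its underside on the bench; z up, x and y along its sides. A few bits of scrap lie in its +y corners.
- wire_brush: Bystander, not to be disturbed: wire brush.
- spanner: Bystander, not to be disturbed: open-ended spanner.
- gasket: Bystander, not to be disturbed: flat rubber ring gasket.
- grease_tin: Bystander, not to be disturbed: grease tin.
- hose_coupling: Bystander, not to be disturbed: brass hose coupling with three lugs.
- shackle: Bystander, not to be disturbed: steel shackle.
- carton: Bystander, not to be disturbed: small cardboard carton.
Things that resemble listed ones, but are neither listed nor needed, are in the scene too. What is shaped like the part that bears cap_a_mid but green is not meant.

How it is judged:
At the end, for the whole second after the job is handed in: One cap is screwed fully home on the gauge and at rest (centre under 42.8 mm above the gauge's underside, within 4 mm of its axis, upright to 0.06 rad); the other lies at rest in the scrap tray (centre within 75 mm of the tray's centre along each side, under 50 mm up) (((z of cap_a_mid in the frame of gauge below 0.0428 m and horizontal distance between cap_a_mid and gauge below 0.004 m and angle between cap_a's own z axis and vertical below 0.06 rad and linear speed of each of cap_a, cap_b below 0.02 m/s and angular speed of cap_a below 0.1 rad/s and z of cap_b_mid in the frame of tray below 0.05 m and x of cap_b_mid in the frame of tray between -0.075 and 0.075 m and y of cap_b_mid in the frame of tray between -0.075 and 0.075 m) or (z of cap_b_mid in the frame of gauge below 0.0428 m and horizontal distance between cap_b_mid and gauge below 0.004 m and angle between cap_b's own z axis and vertical below 0.06 rad and linear speed of each of cap_b, cap_a below 0.02 m/s and angular speed of cap_b below 0.1 rad/s and z of cap_a_mid in the frame of tray below 0.05 m and x of cap_a_mid in the frame of tray between -0.075 and 0.075 m and y of cap_a_mid in the frame of tray between -0.075 and 0.075 m))); the robot touches nothing.
It fails at once if a cap is forced: more than 150 N between a cap and the gauge (contact force between any of cap_a, cap_b and gauge above 150 N).
It fails at once if a bystander is moved by more than 30 mm (distance of any of wire_brush, spanner, gasket, grease_tin, hose_coupling, shackle, carton from where it was at the start of the episode above 0.03 m).
It also fails if it takes over 72 s, if anything falls off the work surface, if the arm or the gripper's body presses on something with over 40 N, if the wrist force passes 120 N, or if a joint passes its speed limit or range.

## Working session

There is one attempt and no reset: what is moved stays moved. The work goes in short steps, Python scripts to look and compute and a shell command to move; the robot and the scene stay as the last step left them, time stands still between calls to the robot, and variables do not carry over. Pictures are saved under pics/ and viewed, and the job is handed in when it is done.

```bash
mkdir -p pics
cat > h.py <<'E'
import numpy as np, cv2
from station import r
def save(n,f,crop=None,scale=1):
    im,d=r.get_image(n); np.savez('pics/'+f+'.npz',im=im,d=d,view=r.camera_params(n)['view'])
    o=im
    if crop: x0,y0,x1,y1=crop; o=im[y0:y1,x0:x1]
    if scale!=1: o=cv2.resize(o,None,fx=scale,fy=scale,interpolation=cv2.INTER_CUBIC)
    cv2.imwrite('pics/'+f+'.png',o[:,:,::-1]); return im,d
def K(n):
    p=r.camera_params(n); f=192/np.tan(np.radians(p['fovy'])/2); return f,p['cx'],p['cy'],np.array(p['view'])
def world(n,u,v,depth=None,z=None,view=None):
    f,cx,cy,V=K(n)
    if view is not None: V=view
    ray=np.array([(u-cx)/f,(v-cy)/f,1.0]); R=V[:3,:3]; t=V[:3,3]
    if depth is not None: return R.T@(ray*depth-t)
    c=-R.T@t; w=R.T@ray; return c+w*(z-c[2])/w[2]
def proj(n,p,view=None):
    f,cx,cy,V=K(n)
    if view is not None: V=view
    q=V[:3,:3]@np.array(p)+V[:3,3]; return f*q[0]/q[2]+cx,f*q[1]/q[2]+cy
E
python3 - <<'E'
from h import *
for n in ('scene','top','wrist'):
    save(n,n+'0',scale=1.5); p=r.camera_params(n); print(n,p['fovy'],p['cx'],p['cy']); print(np.round(p['view'],3))
s=r.read_state(); print({k:np.round(v,3) for k,v in s.items()})
E
```

```text
scene 57.95161654359146 253.34832992764592 195.13726736608348
[[ 0.384  0.923 -0.009 -0.195]
 [ 0.623 -0.266 -0.736 -0.292]
 [-0.681  0.277 -0.677  1.291]
 [ 0.     0.     0.     1.   ]]
top 54.09869021348967 249.77132936990353 190.9305141042111
[[ 0.026 -1.     0.006 -0.04 ]
 [-0.998 -0.026 -0.055  0.535]
 [ 0.056 -0.005 -0.998  0.922]
 [ 0.     0.     0.     1.   ]]
wrist 64.38341345110321 255.94269033371748 191.20128071280155
[[ 0.218 -0.976 -0.002 -0.574]
 [-0.939 -0.211  0.273 -0.038]
 [-0.266 -0.058 -0.962  0.389]
 [ 0.     0.     0.     1.   ]]
{'time': np.float64(0.15), 'joint_pos': array([-1.556,  0.181,  1.608,  0.   ,  1.354, -0.206]), 'qvel': array([ 0.003, -0.001, -0.003,  0.   , -0.   ,  0.   ]), 'tau': array([ 1.0000e-03, -4.3423e+01, -3.4218e+01,  7.0000e-02,  3.6000e-02,
       -0.0000e+00]), 'tcp_pos': array([ 0.126, -0.561,  0.249]), 'eef_rot': array([[ 0.219, -0.976,  0.   ],
       [-0.976, -0.219,  0.001],
       [-0.001, -0.   , -1.   ]]), 'contact_force': array([ 0.118, -0.047,  0.789]), 'ft_torque': array([-0.006, -0.011,  0.024]), 'gripper_width': np.float64(0.088)}
```

View pics/top0.png

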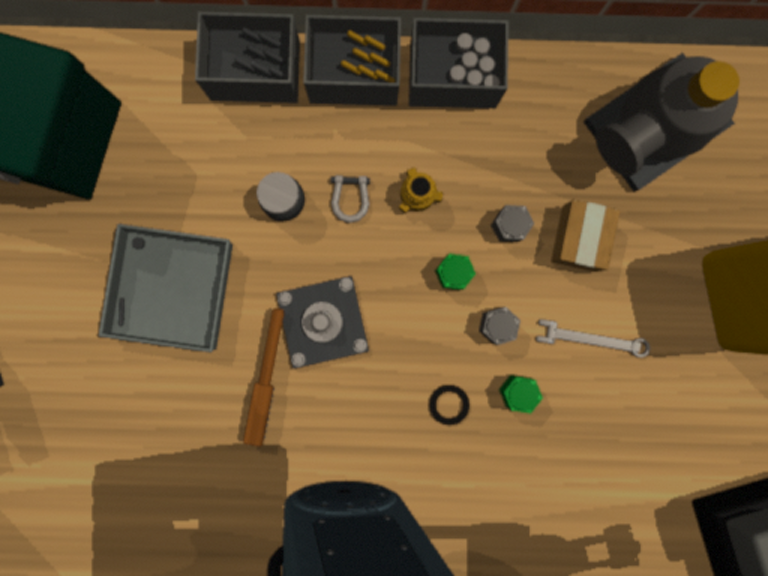

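View pics/scene0.png

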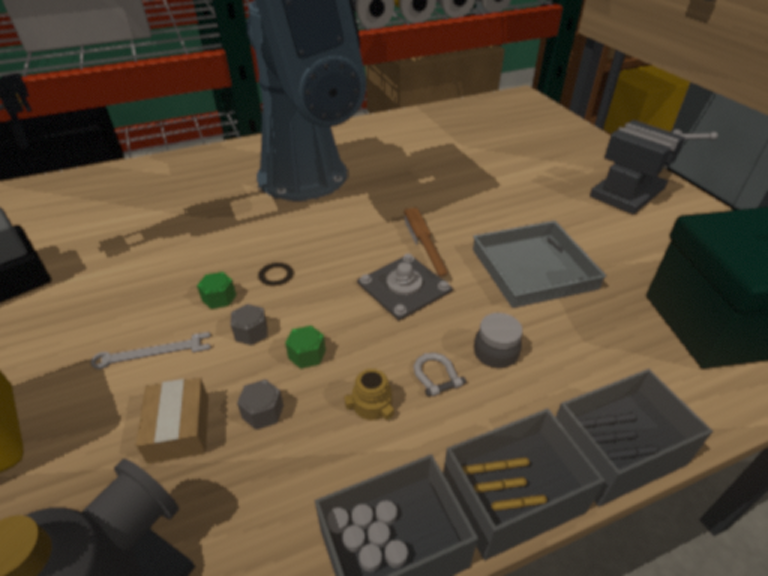

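View pics/wrist0.png

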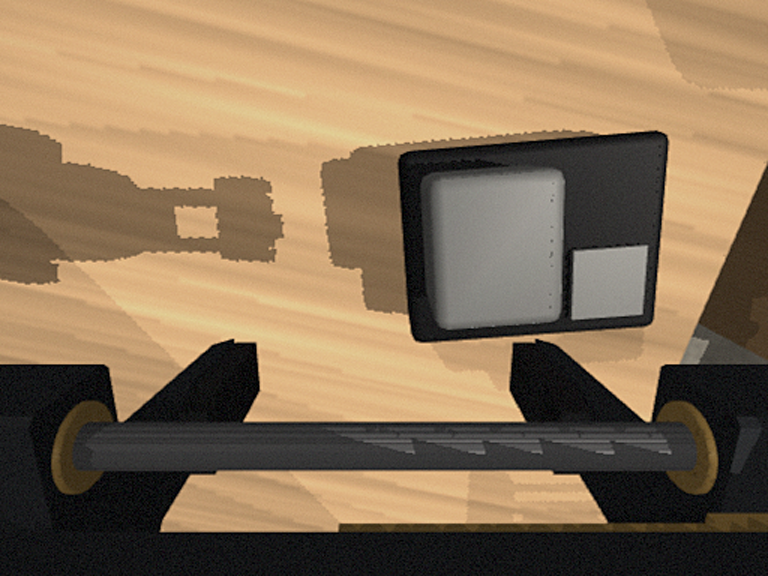

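The top view (1.5x) shows grey caps at about (513,223) and (500,326), the gauge at (322,322), the tray at (165,288), and the brush lying beside the gauge. I'll enlarge these next.

Run:
```python
from h import *
z=np.load('pics/top0.npz'); im,d,V=z['im'],z['d'],z['view']
def crop(x0,y0,x1,y1,s): return cv2.resize(im[y0:y1,x0:x1],None,fx=s,fy=s,interpolation=cv2.INTER_CUBIC)
a=crop(315,130,375,235,5); b=crop(178,178,253,253,7)
o=np.zeros((525,300+525+0,3),np.uint8)[:, :800]; o[:525,:300]=a; o[:525,300:800]=b[:, :500]
cv2.imwrite('pics/top0c.png',o[:,:,::-1])
for nm,(u,v) in dict(capA=(342,148),capB=(333,217),gauge=(214,214),green1=(303,181),green2=(348,263)).items():
    dd=np.median(d[v-2:v+3,u-2:u+3]); print(nm,dd,np.round(world('top',u,v,depth=dd),4))
# tray corners
for u,v in [(119,227),(231,240),(215,350),(100,337)]: print('tray',np.round(world('top',u/1.5,v/1.5,z=0.034),4))
# height map
f,cx,cy,_=K('top'); uu,vv=np.meshgrid(np.arange(512),np.arange(384))
P=np.stack([(uu-cx)/f*d,(vv-cy)/f*d,d],-1)-V[:3,3]; W=P@V[:3,:3]; np.save('pics/W.npy',W)
for nm,(u,v) in dict(capA=(342,148),capB=(333,217)).items():
    for rad in [24]:
        s=W[v-rad:v+rad,u-rad:u+rad].reshape(-1,3); ok=(s[:,2]>0.036)&(s[:,2]<0.05); 
        q=s[ok]; print(nm,ok.sum(),q.mean(0), (q.min(0)+q.max(0))/2)
        box=cv2.convexHull((q[:,:2]*1000).astype(np.float32))
        # hex orientation: width over angle
        p=q[:,:2]*1000
        for th in range(0,60,5):
            w=[np.ptp(p@np.array([np.cos(np.radians(th+k)),np.sin(np.radians(th+k))])) for k in (0,60,120)]; print(th,np.round(w,1))
```

```text
capA 0.9158462 [ 0.6453 -0.2476  0.0435]
capB 0.9074488 [ 0.477  -0.2282  0.0425]
gauge 0.8963618 [0.4768 0.0581 0.0523]
green1 0.91179204 [ 0.5622 -0.1542  0.0425]
green2 0.90197235 [ 0.3679 -0.2659  0.042 ]
tray [0.6212 0.3941 0.034 ]
tray [0.6048 0.2107 0.034 ]
tray [0.4254 0.2292 0.034 ]
tray [0.4415 0.4155 0.034 ]
capA 443 [ 0.64701641 -0.24897357  0.04172534] [ 0.64829323 -0.24948618  0.04193671]
0 [55.5 55.2 55.8]
5 [55.7 56.7 56.7]
10 [57.7 58.3 58.3]
15 [59.2 59.6 59.8]
20 [60.4 60.4 60.7]
25 [61.1 61.  61.2]
30 [61.3 61.2 61.3]
35 [61.  61.  60.9]
40 [60.3 60.5 60. ]
45 [59.1 59.5 58.7]
50 [57.7 58.  57. ]
55 [56.  56.6 56.2]
capB 451 [ 0.47850653 -0.2303047   0.04173931] [ 0.47831916 -0.23122314  0.04135931]
0 [60.7 59.4 59.4]
5 [59.4 58.2 58. ]
10 [57.7 56.8 56.6]
15 [55.6 55.7 55.3]
20 [54.7 55.5 55.3]
25 [56.  56.9 57.6]
30 [57.3 58.3 59.4]
35 [58.8 59.3 60.8]
40 [59.8 60.2 61.7]
45 [60.4 60.7 62.2]
50 [60.6 60.7 62.2]
55 [60.2 60.3 61.7]
```

View pics/top0c.png

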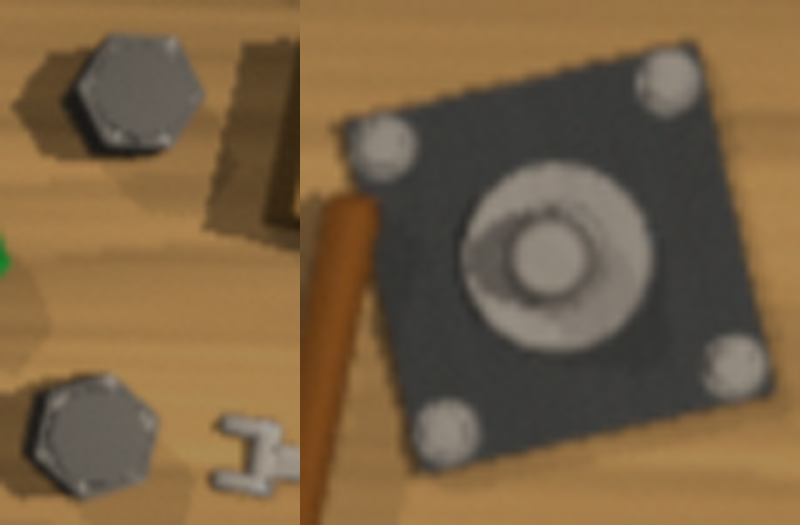

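Run:
```python
from h import *
W=np.load('pics/W.npy'); s=r.read_state(); R=np.array(s['eef_rot']); V=np.array(r.camera_params('wrist')['view'])
C=-V[:3,:3].T@V[:3,3]; print('cam in tool',np.round(R.T@(C-s['tcp_pos']),4)); print('cam axes in tool',np.round(R.T@V[:3,:3].T,3))
def hm(u,v,a=3): return np.round(np.median(W[v-a:v+a,u-a:u+a].reshape(-1,3),0),3)
for n,u,v in [('carton',395,157),('cartonL',378,150),('spannerhead',364,220),('tin',186,129),('coupl',280,120),('brushtip',185,210),('brush',173,270),('tray',110,190),('scrap1',92,162),('scrap2',81,208)]: print(n,hm(u,v))
# gauge nose / shoulder
g=W[190:240,190:240].reshape(-1,3)
q=g[(g[:,2]>0.047)]; print('nose',len(q),q.mean(0),np.ptp(q,0))
q=g[(abs(g[:,2]-.02)<0.003)&(np.hypot(g[:,0]-.477,g[:,1]-.058)<.04)]; c,rr=cv2.minEnclosingCircle((q[:,:2]*1000).astype(np.float32)); print('shoulder',c,rr)
for (u,v) in [(383,147),(668,81),(734,366),(446,432)]:
  print(np.round(world('top',178+(u-300)/7,178+v/7,z=.0195),4))
for (u,v) in [(345,122),(692,42),(772,393),(417,473)]:
  print(np.round(world('top',178+(u-300)/7,178+v/7,z=.012),4))
```

```text
cam in tool [-0.0003 -0.0692 -0.1341]
cam axes in tool [[ 1.    -0.    -0.001]
 [ 0.001  0.962  0.273]
 [ 0.    -0.273  0.962]]
carton [ 0.627 -0.373  0.051]
cartonL [ 0.644 -0.333  0.048]
spannerhead [ 0.472 -0.315  0.002]
tin [0.679 0.132 0.06 ]
coupl [ 0.707 -0.093  0.059]
brushtip [0.486 0.132 0.032]
brush [0.34  0.156 0.032]
tray [0.531 0.327 0.003]
scrap1 [0.6   0.373 0.01 ]
scrap2 [0.484 0.395 0.008]
nose 133 [0.4776155  0.05197168 0.1461145 ] [0.02880198 0.09699181 0.9035894 ]
shoulder (476.7903137207031, 60.91629409790039) 32.69920349121094
[0.512  0.1218 0.0195]
[0.5381 0.0218 0.0195]
[ 0.4381 -0.0044  0.0195]
[0.4124 0.0962 0.0195]
[0.5208 0.1368 0.012 ]
[0.5527 0.014  0.012 ]
[ 0.4286 -0.018   0.012 ]
[0.3972 0.1069 0.012 ]
```

```bash
cat >> h.py <<'E'
def go(x,y,z,yaw):
    s=r.read_state(); R=np.array(s['eef_rot']); d=R.T@(np.array([x,y,z])-s['tcp_pos'])*1000
    cur=np.degrees(np.arctan2(R[1,0],R[0,0])); t=(cur-yaw)
    print('t=%.2f tcp'%s['time'],np.round(np.array(s['tcp_pos'])*1000,1),'yaw %.2f'%cur,'shift',np.round(d,1),'turn rad %.3f (%.1f deg)'%(np.radians(t),t),'q6 end~%.0f'%(np.degrees(np.arctan2(y,x))-yaw))
E
python3 -c "
from h import *
go(.478,-.231,.17,18.5)"
```

```text
t=0.15 tcp [ 126.  -560.6  249. ] yaw -77.35 shift [-244.5 -415.7   79.5] turn rad -1.673 (-95.9 deg) q6 end~-44
```

```bash
python3 -m jog '[1,-20,-34,5,-0.14, 1,-45,-77,10,-0.28, 1,-70,-119,20,-0.42, 1,-96,-163,30,-0.56, 1,-121,-206,40,-0.7, 1,-147,-250,50,-0.84, 1,-172,-292,60,-0.98, 1,-197,-335,70,-1.12, 1,-222,-378,79,-1.26, 1,-240,-408,79,-1.40]' 20; python3 -c "
from h import *
go(.478,-.231,.17,18.5)"
```

```text
time: 1.15
tcp_pos: [0.4723, -0.2349, 0.1694]
eef_rot: [[0.998, 0.057, -0.002], [0.057, -0.998, 0.002], [-0.001, -0.002, -1.0]]
contact_force: [0.5, -0.2, -0.1]
gripper_width: 0.0881
t=1.15 tcp [ 472.3 -234.9  169.4] yaw 3.24 shift [ 6.  -3.6 -0.6] turn rad -0.266 (-15.3 deg) q6 end~-44
```

```bash
python3 -m jog '[1,3,-2,-0.6,-0.13, 1,6,-3.6,-0.6,-0.266, 1,6,-3.6,-0.6,-0.266]'; python3 -c "
from h import *
save('wrist','w1',scale=1.5); go(.478,-.231,.17,18.5)"
```

```text
time: 1.45
tcp_pos: [0.4776, -0.2329, 0.171]
eef_rot: [[0.95, 0.313, -0.0], [0.313, -0.95, 0.0], [-0.0, -0.001, -1.0]]
contact_force: [0.0, -0.3, -0.5]
gripper_width: 0.088
t=1.50 tcp [ 477.3 -233.3  171. ] yaw 17.98 shift [ 1.4 -1.9  1. ] turn rad -0.009 (-0.5 deg) q6 end~-44
```

View pics/w1.png

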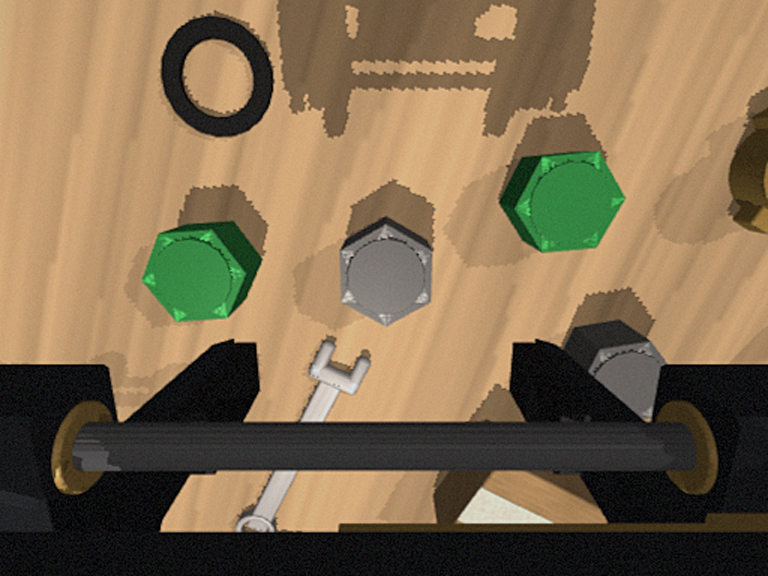

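```bash
cat >> h.py <<'E'
def cloud(n,fn):
    z=np.load('pics/'+fn+'.npz'); d,V=z['d'],z['view']; f,cx,cy,_=K(n); uu,vv=np.meshgrid(np.arange(512),np.arange(384))
    return (np.stack([(uu-cx)/f*d,(vv-cy)/f*d,d],-1)-V[:3,3])@V[:3,:3]
def hexfit(q):
    # flat-hex fit: centre & angle from support widths
    p=q[:,:2]*1000; best=None
    for th in np.arange(0,60,.5):
        n=[np.array([np.cos(np.radians(th+k)),np.sin(np.radians(th+k))]) for k in (0,60,120)]
        hi=[np.percentile(p@v,99.7) for v in n]; lo=[np.percentile(p@v,.3) for v in n]
        w=np.subtract(hi,lo); c=np.linalg.lstsq(np.array(n),np.add(hi,lo)/2,rcond=None)[0]
        if best is None or w.sum()<best[0]: best=(w.sum(),th,w,c)
    return best
E
python3 - <<'E'
from h import *
W=cloud('wrist','w1'); s=W[140:225,215:300].reshape(-1,3)
q=s[(s[:,2]>.039)&(s[:,2]<.05)]; print(len(q),np.median(q[:,2])); print(hexfit(q))
print(np.round(world('wrist',387/1.5,277/1.5,z=.042),4))
import cv2
im=np.load('pics/w1.npz')['im'][130:230,205:310]
cv2.imwrite('pics/w1c.png',cv2.resize(im,None,fx=6,fy=6,interpolation=cv2.INTER_CUBIC)[:,:,::-1])
E
```

```text
2737 0.040943113429721775
(np.float64(162.51917064193606), np.float64(18.0), array([54.00269722, 54.20879192, 54.30768151]), array([ 476.40275707, -231.84650863]))
[ 0.4775 -0.231   0.042 ]
```

View pics/w1c.png

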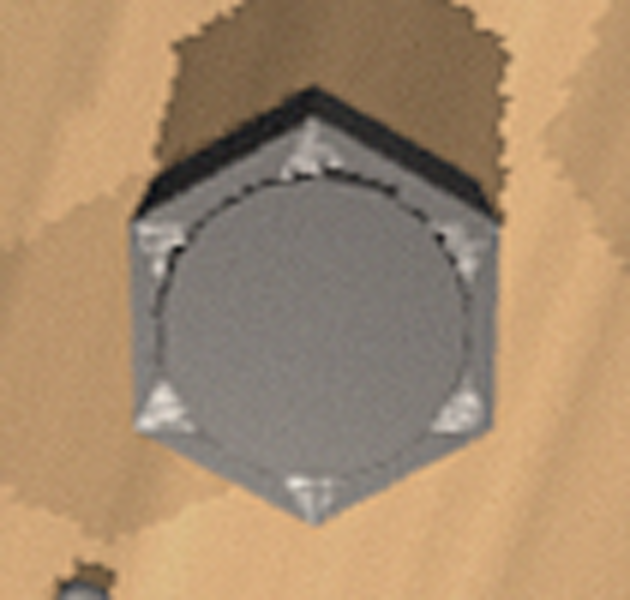

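The picture shows the near cap centred at about (387,277), with flats square to the tool; the second cap sits at (625,370) behind the right finger. The depth fit puts the near cap at (0.477, -0.2315), flats at 18°. Next I'll view the gauge.

```bash
python3 -c "
from h import *
go(.4755,.059,.15,18)"
```

```text
t=1.50 tcp [ 477.3 -233.3  171. ] yaw 17.98 shift [  88.5 -278.6   21.1] turn rad -0.000 (-0.0 deg) q6 end~-11
```

```bash
python3 -m jog '[1,10,-32,2,0, 1,24,-76,5,0, 1,38,-120,10,0, 1,52,-164,14,0, 1,66,-208,18,0, 1,80,-252,21,0, 1,88.5,-278,21,0, 1,88.5,-278,21,0]'; python3 -c "
from h import *
save('wrist','w2',scale=1.5)
im=np.load('pics/w2.npz')['im'][100:250,160:350]
cv2.imwrite('pics/w2c.png',cv2.resize(im,None,fx=4,fy=4,interpolation=cv2.INTER_CUBIC)[:,:,::-1])"
```

```text
time: 2.3
tcp_pos: [0.4743, 0.0605, 0.1502]
eef_rot: [[0.951, 0.31, -0.0], [0.31, -0.951, 0.001], [-0.0, -0.001, -1.0]]
contact_force: [-0.4, -0.9, 0.0]
gripper_width: 0.0883
```

View pics/w2.png

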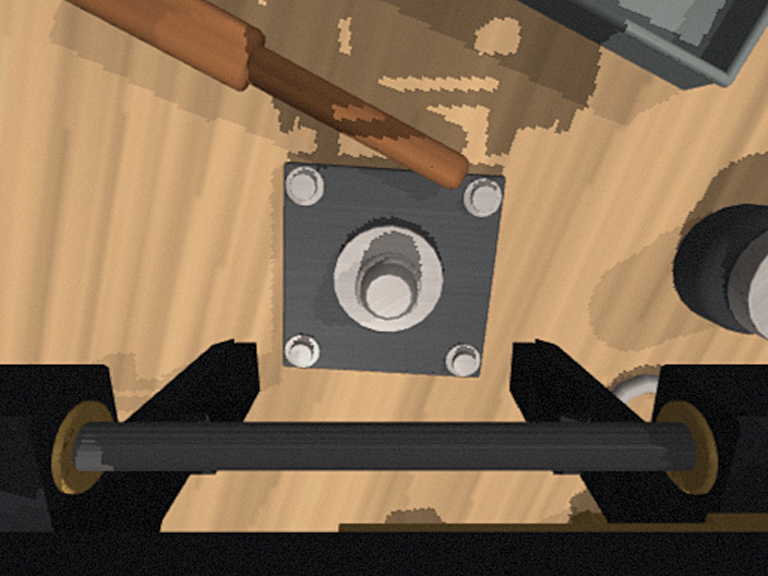

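View pics/w2c.png

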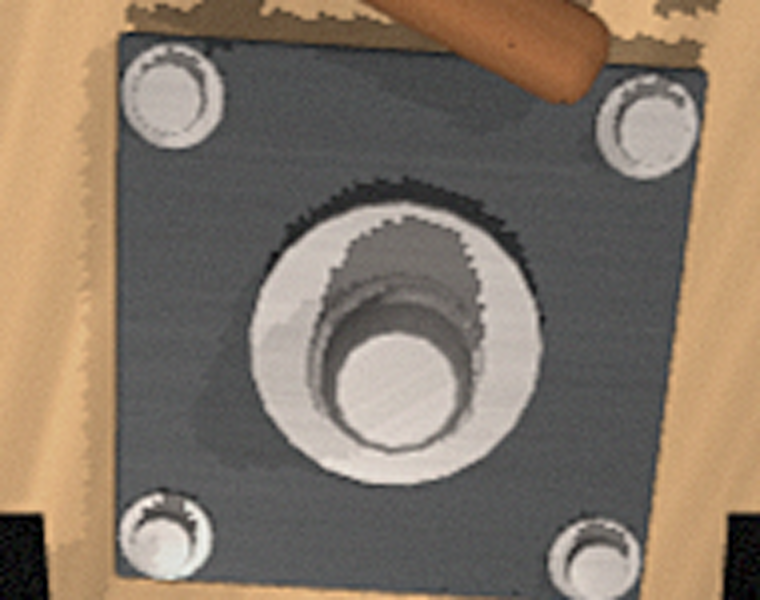

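Run:
```python
from h import *
z=np.load('pics/w2.npz'); im=z['im']; W=cloud('wrist','w2')
s=W[150:230,200:310].reshape(-1,3)
q=s[(s[:,2]>.0495)&(s[:,2]<.056)]; print('nose',len(q),np.median(q,0),(q.max(0)+q.min(0))/2,np.ptp(q,0))
c,rr=cv2.minEnclosingCircle((q[:,:2]*1000).astype(np.float32)); print(c,rr)
q=s[(abs(s[:,2]-.02)<.003)]; c,rr=cv2.minEnclosingCircle((q[:,:2]*1000).astype(np.float32)); print(c,rr)
g=im[150:225,215:310]; g=cv2.resize(g,None,fx=8,fy=8,interpolation=cv2.INTER_CUBIC)
l=cv2.cvtColor(g,cv2.COLOR_RGB2GRAY); l=cv2.createCLAHE(4,(4,4)).apply(l); cv2.imwrite('pics/w2d.png',l)
# annulus height map
cx,cy=.4755,.0595
s=s[s[:,2]>.015]
ang=np.degrees(np.arctan2(s[:,1]-cy,s[:,0]-cx)); rad=np.hypot(s[:,0]-cx,s[:,1]-cy)*1000
for a in range(-180,180,15):
    m=(ang>=a)&(ang<a+15)&(rad>16.5)&(rad<19); print(a,m.sum(),np.round(np.sort(s[m,2]*1000)[::max(1,m.sum()//8)],0))
```

```text
nose 755 [0.47558855 0.05921545 0.0511984 ] [0.47568222 0.058708   0.05150046] [0.02551684 0.02531494 0.00399838]
(475.7355041503906, 58.85873794555664) 13.120116233825684
(475.7162170410156, 58.663848876953125) 32.931156158447266
-180 18 [19. 24. 35. 35. 36. 36. 36. 37. 38.]
-165 15 [36. 37. 37. 37. 37. 38. 38. 38. 38. 38. 38. 39. 39. 39. 39.]
-150 12 [37. 38. 38. 38. 39. 39. 39. 39. 40. 40. 40. 40.]
-135 8 [38. 39. 39. 40. 40. 40. 41. 44.]
-120 0 []
-105 1 [43.]
-90 1 [44.]
-75 0 []
-60 1 [44.]
-45 2 [38. 39.]
-30 6 [39. 39. 39. 39. 40. 40.]
-15 9 [31. 31. 31. 32. 38. 38. 39. 40. 41.]
0 9 [31. 31. 32. 32. 32. 32. 32. 32. 34.]
15 10 [18. 33. 33. 33. 33. 33. 33. 33. 33. 34.]
30 18 [18. 19. 19. 21. 33. 34. 34. 35. 36.]
45 22 [18. 19. 19. 23. 25. 25. 34. 34. 35. 36. 36.]
60 32 [18. 19. 20. 25. 27. 34. 36. 37.]
75 36 [18. 19. 20. 20. 27. 28. 36. 37. 38.]
90 36 [18. 19. 19. 20. 28. 29. 36. 39. 39.]
105 32 [18. 19. 19. 20. 29. 30. 30. 38.]
120 28 [17. 19. 19. 19. 20. 20. 30. 31. 32. 33.]
135 27 [18. 19. 20. 20. 20. 31. 31. 32. 33.]
150 27 [18. 19. 19. 19. 20. 33. 33. 34. 35.]
165 24 [18. 19. 20. 24. 33. 34. 34. 36.]
```

View pics/w2d.png

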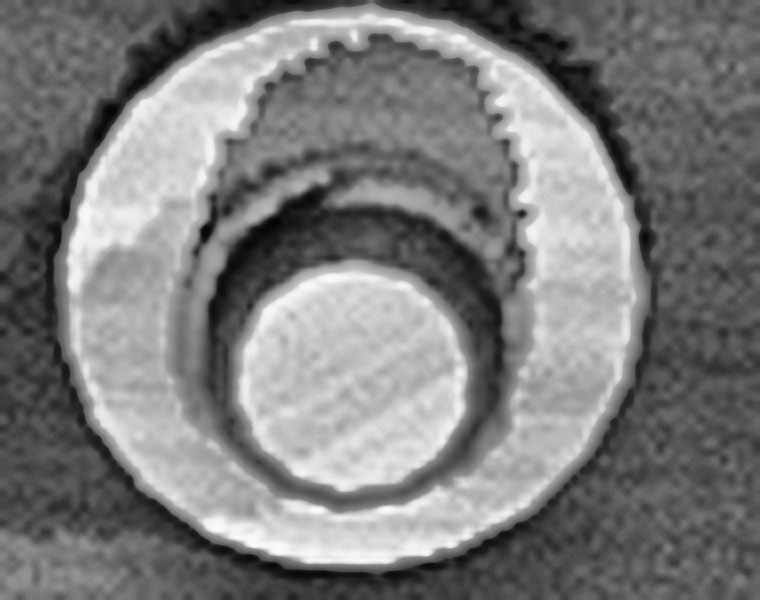

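Run:
```python
from h import *
W=cloud('wrist','w2'); s=W[150:230,200:310].reshape(-1,3)
cx,cy=.4757,.0588
ang=np.degrees(np.arctan2(s[:,1]-cy,s[:,0]-cx)); rad=np.hypot(s[:,0]-cx,s[:,1]-cy)*1000
for lo,hi in ((70,140),(-45,20),(-180,-120)):
  for a in range(lo,hi,3):
    m=(ang>=a)&(ang<a+3)&(rad>16.3)&(rad<19.2)&(s[:,2]>.024)&(s[:,2]<.046); print(a,m.sum(),[(int(x*1000),round(float(y),1)) for x,y in zip(s[m,2],rad[m])][:9])
for px in [(325,190),(330,180),(318,200)]: p=world('wrist',215+px[0]/8,150+px[1]/8,z=.036,view=np.load('pics/w2.npz')['view']); print(np.degrees(np.arctan2(p[1]-cy,p[0]-cx)),np.hypot(p[1]-cy,p[0]-cx))
```

```text
70 5 [(25, 18.7), (26, 17.6), (36, 18.2), (37, 17.6), (36, 16.4)]
73 5 [(25, 18.1), (36, 18.5), (36, 17.7), (37, 16.8), (37, 17.2)]
76 5 [(25, 18.4), (26, 17.9), (37, 18.2), (36, 17.3), (38, 16.6)]
79 6 [(26, 18.2), (28, 17.8), (37, 18.5), (36, 18.7), (36, 17.7), (37, 17.1)]
82 7 [(25, 18.5), (27, 18.0), (35, 18.6), (36, 18.1), (38, 17.6), (37, 16.4), (38, 16.9)]
85 6 [(27, 18.5), (28, 17.7), (37, 18.8), (37, 17.8), (38, 17.3), (39, 16.3)]
88 6 [(25, 18.5), (28, 18.3), (29, 17.6), (36, 18.2), (39, 17.9), (38, 16.9)]
91 7 [(27, 18.6), (28, 17.9), (29, 17.1), (29, 17.4), (36, 17.9), (38, 17.6), (39, 16.9)]
94 5 [(27, 18.5), (27, 17.7), (39, 18.3), (40, 17.7), (39, 16.7)]
97 7 [(27, 18.3), (29, 17.7), (29, 17.9), (37, 18.5), (38, 18.0), (39, 17.4), (39, 16.5)]
100 8 [(28, 18.3), (27, 18.1), (29, 17.5), (38, 18.8), (38, 17.9), (39, 17.3), (40, 16.5), (40, 16.7)]
103 9 [(30, 18.6), (29, 17.5), (38, 18.5), (38, 18.7), (39, 18.0), (40, 18.1), (39, 17.1), (39, 17.1), (40, 16.6)]
106 6 [(29, 18.4), (30, 17.7), (39, 18.7), (38, 17.8), (38, 17.0), (39, 16.3)]
109 6 [(27, 18.0), (29, 17.6), (30,
[... 1327 characters left out ...]
17.0)]
-168 3 [(36, 17.9), (37, 17.8), (37, 17.0)]
-165 3 [(36, 18.7), (38, 17.8), (36, 17.0)]
-162 2 [(37, 17.8), (37, 16.9)]
-159 4 [(35, 18.8), (36, 18.8), (38, 17.8), (38, 17.0)]
-156 3 [(35, 19.0), (38, 17.9), (38, 17.0)]
-153 3 [(38, 18.0), (38, 17.2), (38, 16.4)]
-150 3 [(38, 18.2), (39, 17.3), (39, 16.4)]
-147 2 [(38, 18.5), (38, 17.5)]
-144 3 [(37, 18.0), (39, 16.9), (40, 17.1)]
-141 3 [(38, 18.2), (39, 18.4), (39, 17.5)]
-138 3 [(39, 16.9), (37, 19.1), (40, 16.9)]
-135 2 [(38, 18.2), (39, 18.3)]
-132 2 [(39, 17.7), (40, 16.7)]
-129 1 [(40, 17.2)]
-126 0 []
-123 0 []
115.67166319308762 0.015834099096333244
113.43501033816827 0.01683253127400478
119.00037137230363 0.01489904963678714
```

Gauge centre is (0.4757, 0.0588). The ridges' upper ends show at about -12° / 108° / 228° (the plate sides suggest 104.6°). Going to the near cap.

```bash
python3 -c "
from h import *
go(.4768,-.2315,.10,18)"
```

```text
t=2.35 tcp [474.7  59.  150.3] yaw 18.08 shift [-88.1 276.8  50.3] turn rad 0.001 (0.1 deg) q6 end~-44
```

```bash
python3 -m jog '[1,-10,32,0,0, 1,-24,76,5,0, 1,-38,120,15,0, 1,-52,164,25,0, 1,-66,208,35,0, 1,-80,252,45,0, 1,-88,276.8,50,0, 1,-88,276.8,50,0, 1,-88,276.8,50,0]'; python3 -c "
from h import *
go(.4768,-.2315,.019,18)"
```

```text
time: 3.25
tcp_pos: [0.4764, -0.2337, 0.1001]
eef_rot: [[0.952, 0.306, -0.001], [0.306, -0.952, 0.001], [-0.0, -0.001, -1.0]]
contact_force: [0.8, 0.7, -0.1]
gripper_width: 0.0879
t=3.25 tcp [ 476.4 -233.7  100.1] yaw 17.83 shift [ 1.1 -1.9 81.1] turn rad -0.003 (-0.2 deg) q6 end~-44
```

```bash
python3 -m jog '[1,1,-1.5,25,0, 1,1,-1.5,55,0, 1,1,-1.5,75,0, 1,1,-1.5,81,0, 1,1,-1.5,81,0, 1,1,-1.5,81,0]'; python3 -c "
from h import *
go(.4768,-.2315,.019,18)"
```

```text
time: 3.85
tcp_pos: [0.4786, -0.2307, 0.0205]
eef_rot: [[0.95, 0.311, 0.001], [0.311, -0.95, -0.001], [0.001, 0.001, -1.0]]
contact_force: [0.1, 0.9, 0.3]
gripper_width: 0.0885
t=3.85 tcp [ 478.6 -230.7   20.5] yaw 18.12 shift [-1.9  0.2  1.5] turn rad 0.002 (0.1 deg) q6 end~-44
```

```bash
python3 -m jog '[0.6,0,0,1,0, 0.5,0,0,1,0, 0.5,0,0,1,0, 0.5,0,0,1,0, 0.5,0,0,1,0, 0.5,0,0,1,0]' 20; for i in 1 2 3; do python3 -c "
from h import *
s=r.read_state(); print(s['time'],s['tcp_pos'],s['contact_force'],s['ft_torque'],s['gripper_width'])
r.get_image('top')"; done
```

```text
time: 4.45
tcp_pos: [0.478, -0.2307, 0.0186]
eef_rot: [[0.95, 0.311, 0.0], [0.311, -0.95, -0.0], [0.0, 0.0, -1.0]]
contact_force: [-0.9, 0.4, 3.0]
gripper_width: 0.0544
4.45 [ 0.47796976 -0.23074547  0.01856802] [-0.91153178  0.40013849  3.0452159 ] [-0.02357311  0.03160082  0.00821634] 0.05443643409076442
4.5 [ 0.47796862 -0.2307141   0.01857401] [-2.09743876  1.07424869  3.82109777] [-0.00334854  0.06454868  0.03932682] 0.05486384249576683
4.55 [ 0.47796778 -0.23074152  0.01857671] [-1.78922613  0.29089891  3.57897663] [ 0.02965372  0.11432889 -0.04202218] 0.055096072239403875
```

```bash
python3 -c "
from h import *
go(.4757,.0588,.12,133)"; python3 -m jog '[0.5,0,0,-15,0, 0.5,0,0,-45,0, 0.5,0,0,-80,0, 0.5,0,0,-100,0, 0.5,0,0,-101,0]'; python3 -c "
from h import *
go(.4757,.0588,.11,133)"
```

```text
t=4.60 tcp [ 478.  -230.7   18.6] yaw 18.11 shift [  87.8 -275.9 -101.5] turn rad -2.005 (-114.9 deg) q6 end~-126
time: 5.1
tcp_pos: [0.4794, -0.2317, 0.1226]
eef_rot: [[0.95, 0.311, 0.004], [0.311, -0.95, -0.003], [0.003, 0.005, -1.0]]
contact_force: [-0.6, 0.1, -5.2]
gripper_width: 0.055
t=5.10 tcp [ 479.4 -231.7  122.6] yaw 18.11 shift [  86.7 -277.3   11.6] turn rad -2.005 (-114.9 deg) q6 end~-126
```

```bash
python3 -m jog '[0.5,10,-32,0,-0.14, 0.5,22,-70,0,-0.28, 0.5,34,-108,0,-0.42, 0.5,46,-147,0,-0.56, 0.5,58,-185,0,-0.7, 0.5,70,-224,0,-0.84, 0.5,80,-256,0,-0.98, 0.5,86,-275,0,-1.12, 0.5,86.7,-277,0,-1.26, 0.5,86.7,-277,0,-1.40]'; python3 -c "
from h import *
go(.4757,.0588,.11,133)"
```

```text
time: 6.1
tcp_pos: [0.4726, 0.0609, 0.1177]
eef_rot: [[-0.152, 0.988, -0.003], [0.988, 0.152, 0.0], [0.001, -0.003, -1.0]]
contact_force: [0.3, 0.6, -5.1]
gripper_width: 0.055
t=6.10 tcp [472.6  60.9 117.7] yaw 98.77 shift [-2.6  2.7  7.7] turn rad -0.597 (-34.2 deg) q6 end~-126
```

```bash
python3 -m jog '[0.5,-1,1,2,-0.14, 0.5,-1.5,1.5,4,-0.28, 0.5,-2,2,6,-0.42, 0.5,-2,2,7.7,-0.56, 0.5,-2,2,7.7,-0.597, 0.5,-2,2,7.7,-0.597, 0.5,-2,2,7.7,-0.597]'; python3 -c "
from h import *
save('wrist','w3',scale=1.5)
go(.4757,.0588,.07,133)
s=r.read_state();print(s['contact_force'],s['ft_torque'])"
```

```text
time: 6.8
tcp_pos: [0.4756, 0.0581, 0.1107]
eef_rot: [[-0.675, 0.738, -0.002], [0.738, 0.675, 0.0], [0.001, -0.001, -1.0]]
contact_force: [-0.2, -0.2, -4.4]
gripper_width: 0.0547
t=6.85 tcp [475.8  58.1 110.9] yaw 132.46 shift [ 0.6  0.4 40.9] turn rad -0.009 (-0.5 deg) q6 end~-126
[-0.40630099  0.43469819 -5.05503242] [ 0.07000971 -0.09654393 -0.01797738]
```

View pics/w3.png

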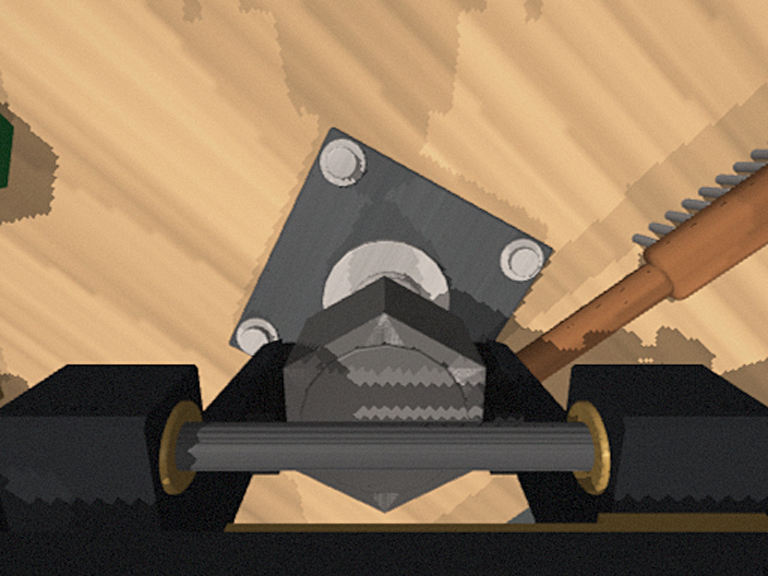

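Run:
```python
from h import *
z=np.load('pics/w3.npz'); W=cloud('wrist','w3'); s=r.read_state(); R=np.array(s['eef_rot']); V=z['view']
T=(W-s['tcp_pos'])@R*1000
sub=T[205:280,185:330].reshape(-1,3); q=sub[(sub[:,2]<-15)&(sub[:,2]>-30)]; print(len(q),np.median(q,0))
for u,v in [(386,313),(386,512),(484,366),(285,366)]:
    p=world('wrist',u/1.5,v/1.5,z=s['tcp_pos'][2]+.0225,view=V); print(np.round(R.T@(p-s['tcp_pos'])*1000,1))
im=z['im'][180:350,180:335]; cv2.imwrite('pics/w3c.png',cv2.resize(im,None,fx=4,fy=3.5,interpolation=cv2.INTER_CUBIC)[:,:,::-1])
```

```text
7870 [  0.73063589 -13.50903557 -21.97126671]
[  1.3 -32.3 -22.5]
[  1.3  29.8 -22.5]
[ 27.4 -17.3 -22.5]
[-25.7 -17.3 -22.5]
```

View pics/w3c.png

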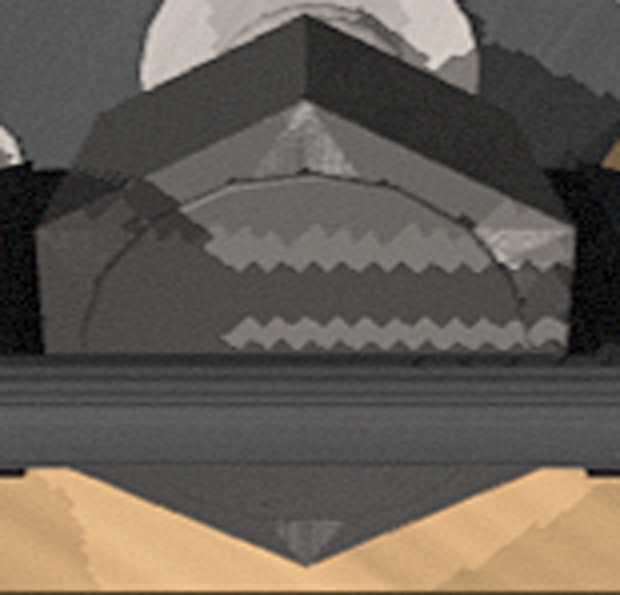

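Run:
```python
from h import *
z=np.load('pics/w3.npz'); V=z['view']; im=z['im']
# w2 bolts tops (crop 4x offset 160,100)
V2=np.load('pics/w2.npz')['view']
P=[world('wrist',160+u/4,100+v/4,z=.0195,view=V2) for u,v in [(170,95),(653,125),(158,547),(599,571)]]
print(np.round(np.array(P)*1000,1)); print('mean',np.mean(P,0), np.mean([P[0],P[3]],0), np.mean([P[1],P[2]],0))
o=cv2.resize(im[80:250,140:380],None,fx=3.3,fy=3.3,interpolation=cv2.INTER_CUBIC); cv2.imwrite('pics/w3d.png',o[:,:,::-1])
W=cloud('wrist','w3'); s=W[140:240,190:330].reshape(-1,3); q=s[abs(s[:,2]-.02)<.0015]
c,rr=cv2.minEnclosingCircle((q[:,:2]*1000).astype(np.float32)); print(len(q),c,rr)
```

```text
[[413.6  96.9  19.5]
 [513.5 122.8  19.5]
 [438.5  -4.6  19.5]
 [539.5  21.8  19.5]]
mean [0.47626587 0.05923386 0.0195    ] [0.4765682  0.05935115 0.0195    ] [0.47596353 0.05911657 0.0195    ]
1864 (475.89093017578125, 60.005226135253906) 32.5141487121582
```

View pics/w3d.png

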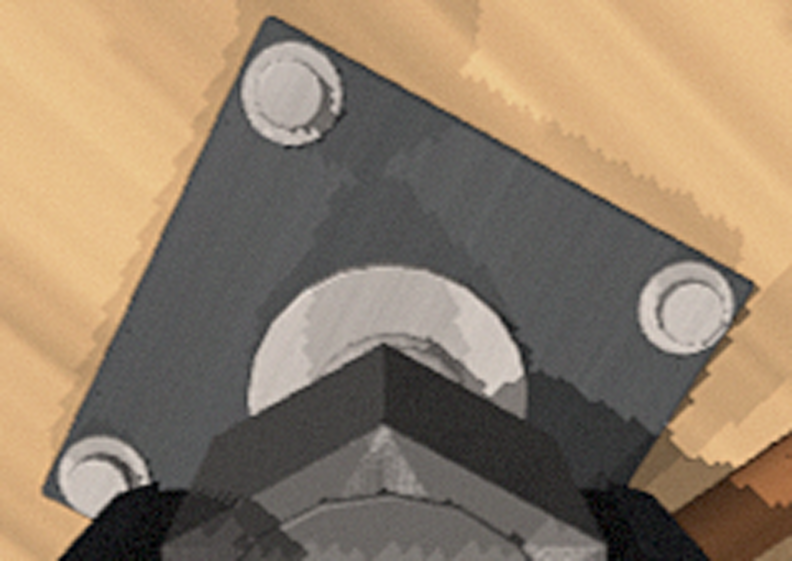

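Run:
```python
from h import *
V=np.load('pics/w3.npz')['view']; s=r.read_state(); R=np.array(s['eef_rot'])
P=[world('wrist',140+u/3.3,80+v/3.3,z=.0195,view=V) for u,v in [(287,90),(690,312),(103,481)]]
print(np.round(np.array(P)*1000,1),np.mean(P[1:],0)); d=P[1]-P[0]; print(np.degrees(np.arctan2(d[1],d[0]))); d=P[2]-P[0]; print(np.degrees(np.arctan2(d[1],d[0])))
c=np.mean(P[1:],0); print('gauge in tool by this picture',R.T@(c-s['tcp_pos'])*1000)
```

```text
[[438.2  -3.2  19.5]
 [412.9  97.2  19.5]
 [536.7  23.6  19.5]] [0.47479768 0.06039853 0.0195    ]
104.11512351439525
15.220854125621251
gauge in tool by this picture [ 2.3224499   0.90244487 91.41051936]
```

```bash
python3 -m jog '[0.5,0.5,0.8,10,0, 0.5,1,1.6,25,0, 0.5,1,1.6,38,0, 0.5,1,1.6,43,0, 0.5,1,1.6,43,0, 0.5,1,1.6,43,0]'; python3 -c "
from h import *
go(.4764,.0600,.07,133)
s=r.read_state();print(s['contact_force'],s['ft_torque'])"
```

```text
time: 7.45
tcp_pos: [0.4772, 0.0597, 0.0687]
eef_rot: [[-0.676, 0.737, 0.0], [0.737, 0.676, -0.0], [-0.0, 0.0, -1.0]]
contact_force: [-0.6, 0.0, -5.1]
gripper_width: 0.0549
t=7.45 tcp [477.2  59.7  68.7] yaw 132.52 shift [ 0.7 -0.4 -1.3] turn rad -0.008 (-0.5 deg) q6 end~-126
[-5.82967626e-01  1.75019928e-03 -5.12046099e+00] [ 0.08361218 -0.13632337 -0.01466302]
```

```bash
python3 -m jog '[0.5,0.7,-0.4,2,0, 0.5,0.7,-0.4,4,0, 0.5,0.7,-0.4,6,0, 0.5,0.7,-0.4,8,0, 0.5,0.7,-0.4,8,0]' 10; python3 -m jog '[0.5,0,0,1,0, 0.5,0,0,2,0, 0.5,0,0,3,0]'
```

```text
time: 7.95
tcp_pos: [0.476, 0.06, 0.0604]
eef_rot: [[-0.676, 0.737, -0.0], [0.737, 0.676, 0.0], [0.0, -0.0, -1.0]]
contact_force: [-0.3, -0.1, -4.4]
gripper_width: 0.0551
time: 8.25
tcp_pos: [0.4762, 0.06, 0.0576]
eef_rot: [[-0.676, 0.737, 0.0], [0.737, 0.676, 0.0], [-0.0, 0.0, -1.0]]
contact_force: [-0.5, 0.5, -3.8]
gripper_width: 0.0551
```

```bash
python3 -m jog '[0.5,0,0,1,0, 0.5,0,0,2,0, 0.5,0,0,3,0]';python3 -m jog '[0.5,0,0,1,0, 0.5,0,0,1.5,0,0.5,0,0,1.5,0]'
```

```text
time: 8.55
tcp_pos: [0.4762, 0.06, 0.0545]
eef_rot: [[-0.676, 0.737, -0.0], [0.737, 0.676, 0.0], [0.0, -0.0, -1.0]]
contact_force: [0.0, -0.8, -4.4]
gripper_width: 0.0549
time: 8.85
tcp_pos: [0.4762, 0.06, 0.053]
eef_rot: [[-0.676, 0.737, -0.0], [0.737, 0.676, 0.0], [0.0, -0.0, -1.0]]
contact_force: [0.2, -0.3, -4.6]
gripper_width: 0.0547
```

```bash
python3 -m jog '[0.5,0,0,0.7,0, 0.5,0,0,1.5,0,0.5,0,0,1.5,0]';python3 -m jog '[0.5,0,0,0.7,0, 0.5,0,0,1.5,0,0.5,0,0,1.5,0]'
```

```text
time: 9.15
tcp_pos: [0.4766, 0.06, 0.0522]
eef_rot: [[-0.676, 0.737, 0.001], [0.737, 0.676, -0.0], [-0.0, 0.0, -1.0]]
contact_force: [-2.0, -0.0, 2.9]
gripper_width: 0.0549
time: 9.45
tcp_pos: [0.4771, 0.0602, 0.0514]
eef_rot: [[-0.676, 0.737, 0.002], [0.737, 0.676, 0.0], [-0.001, 0.001, -1.0]]
contact_force: [-4.8, 1.7, 11.3]
gripper_width: 0.0547
```

```bash
python3 -m jog '[0.5,0,0,-1,0, 0.75,0,0,-1.5,0, 0.75,0,0,-1.5,0,0.75,0,0,-1.5,0]'; python3 -c "
from h import *
save('wrist','w4',scale=1.5); im,d=save('scene','s4'); o=im[130:230,220:330]; cv2.imwrite('pics/s4c.png',cv2.resize(o,None,fx=6,fy=6,interpolation=cv2.INTER_CUBIC)[:,:,::-1])
s=r.read_state();print(s['contact_force'],s['tcp_pos'])
W=cloud('wrist','w4'); R=np.array(s['eef_rot']); T=(W-s['tcp_pos'])@R*1000; sub=T[215:285,200:310].reshape(-1,3);q=sub[(sub[:,2]<-15)&(sub[:,2]>-30)]; print(np.median(q,0))
"
```

```text
time: 9.85
tcp_pos: [0.4763, 0.0599, 0.0516]
eef_rot: [[-0.676, 0.737, 0.0], [0.737, 0.676, -0.0], [-0.0, 0.0, -1.0]]
contact_force: [-0.4, 0.7, 0.5]
gripper_width: 0.0662
[-0.61134652 -0.47047261  0.06895262] [0.47618256 0.059948   0.05150249]
[ -0.05962412 -14.18361487 -23.15824448]
```

View pics/w4.png

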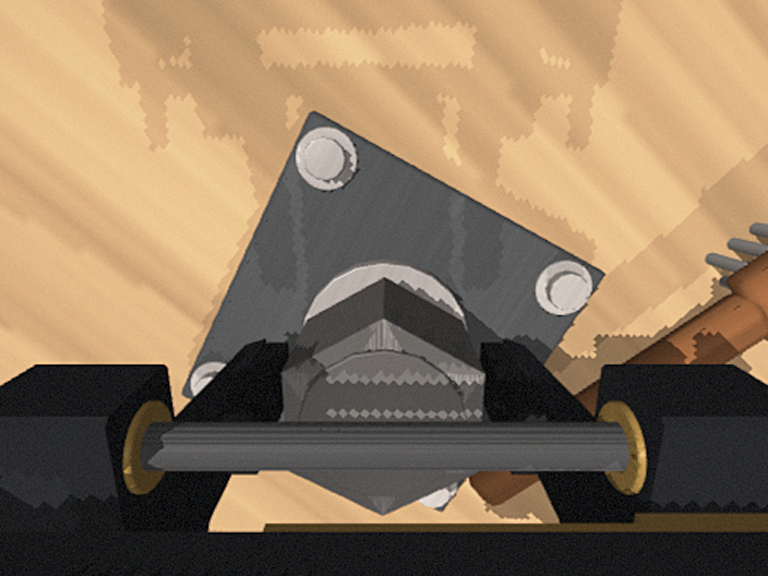

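View pics/s4c.png

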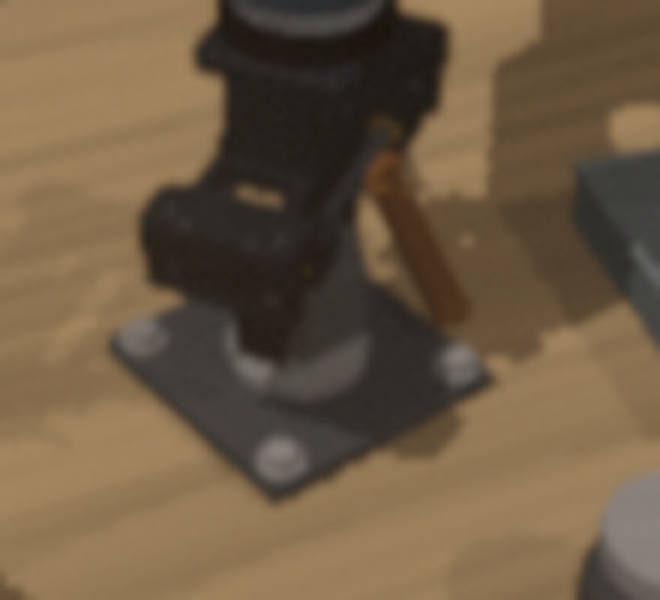

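The cap sits upright on the gauge. I'll re-grip lightly where it stands and turn clockwise in short steps.

```bash
python3 -m jog '[0.5,-0.4,0,0,0, 0.5,-0.4,0,0,0, 0.5,-0.4,0,0,0, 0.5,-0.4,0,0.3,0]' 10; python3 -c "
from h import *
s=r.read_state();print(s['contact_force'],s['ft_torque'],s['tcp_pos'])"; python3 -m jog '[0.5,0,0,0.9,0.07, 0.5,0,0,1.5,0.14, 0.5,0,0,2.1,0.21, 0.5,0,0,2.6,0.28]';python3 -c "
from h import *
s=r.read_state();print(s['contact_force'],s['ft_torque'],s['tcp_pos'])"
```

```text
time: 10.35
tcp_pos: [0.4766, 0.0596, 0.0515]
eef_rot: [[-0.676, 0.737, 0.0], [0.737, 0.676, -0.0], [-0.0, 0.0, -1.0]]
contact_force: [-1.1, 0.4, 3.8]
gripper_width: 0.0551
[-1.14478757  0.37320739  3.84583826] [ 0.06483335  0.10306605 -0.05078926] [0.47661142 0.05962667 0.05147045]
time: 10.75
tcp_pos: [0.4771, 0.0598, 0.0497]
eef_rot: [[-0.444, 0.896, 0.001], [0.896, 0.444, 0.0], [-0.0, 0.001, -1.0]]
contact_force: [-2.8, 0.5, 8.6]
gripper_width: 0.0549
[-2.84661373  0.50317772  8.61601538] [0.26642629 0.34148995 0.1186658 ] [0.47707868 0.05977874 0.04966526]
```

```bash
python3 -m jog '[0.5,0.1,-0.3,0.5,0.12, 0.5,0.1,-0.3,1.1,0.24, 0.5,0.1,-0.3,1.7,0.36, 0.5,0.1,-0.3,2.2,0.48,0.5,0.1,-0.3,2.2,0.48]';python3 -c "
from h import *
s=r.read_state();print(s['contact_force'],s['ft_torque'],s['tcp_pos'])"
```

```text
time: 11.25
tcp_pos: [0.4771, 0.0601, 0.0474]
eef_rot: [[0.022, 1.0, 0.002], [1.0, -0.022, 0.001], [0.001, 0.002, -1.0]]
contact_force: [1.3, 3.0, 7.2]
gripper_width: 0.0548
[1.33279964 2.98585665 7.23883656] [ 0.52660614 -0.01176895 -0.18717783] [0.47712566 0.06011216 0.04743541]
```

```bash
python3 -m jog '[0.5,0.3,0.1,0.5,0.12, 0.5,0.3,0.1,1.1,0.24, 0.5,0.3,0.1,1.7,0.36, 0.5,0.3,0.1,2.3,0.48,0.5,0.3,0.1,2.3,0.48]';python3 -c "
from h import *
s=r.read_state();print(s['contact_force'],s['ft_torque'],s['tcp_pos'])"
```

```text
time: 11.75
tcp_pos: [0.4768, 0.06, 0.045]
eef_rot: [[0.481, 0.877, 0.001], [0.877, -0.481, 0.0], [0.001, 0.001, -1.0]]
contact_force: [-1.9, 1.0, 6.5]
gripper_width: 0.0552
[-1.93694754  1.02970889  6.50481867] [-0.00568041  0.15087709 -0.32612906] [0.47677722 0.06000772 0.04497583]
```

```bash
python3 -m jog '[0.5,0,0,0.4,0.08, 0.5,0,0,0.8,0.17,0.5,0,0,0.8,0.17]' 8;python3 -c "
from h import *
s=r.read_state();print(s['contact_force'],s['ft_torque'],s['tcp_pos'])"; python3 -m jog '[0.5,0,0,0.4,0.08, 0.5,0,0,0.8,0.17]' ;python3 -c "
from h import *
s=r.read_state();print(s['contact_force'],s['ft_torque'],s['tcp_pos'])"
```

```text
time: 12.05
tcp_pos: [0.477, 0.06, 0.0442]
eef_rot: [[0.622, 0.783, 0.001], [0.783, -0.622, 0.0], [0.001, 0.001, -1.0]]
contact_force: [-1.0, 1.1, 7.1]
gripper_width: 0.0548
[-1.01424357  1.08727295  7.14341132] [ 0.02705317  0.08669592 -0.22564521] [0.47701953 0.06004827 0.04423293]
time: 12.25
tcp_pos: [0.4768, 0.0598, 0.0436]
eef_rot: [[0.745, 0.667, 0.001], [0.667, -0.745, -0.0], [0.0, 0.001, -1.0]]
contact_force: [-3.1, -1.1, 10.4]
gripper_width: 0.0548
[-3.07334133 -1.08608314 10.38324744] [-0.1010049   0.33223597  0.16990621] [0.47677634 0.05983066 0.04355589]
```

```bash
for i in 1; do python3 -m jog '[0.5,0.2,-0.1,0.2,0.05, 0.5,0.2,-0.1,0.3,0.09,0.5,0.2,-0.1,0.3,0.09]' 6;python3 -c "
from h import *
s=r.read_state();print(s['contact_force'],s['ft_torque'],s['tcp_pos'])"; done
```

```text
time: 12.55
tcp_pos: [0.4768, 0.0599, 0.043]
eef_rot: [[0.801, 0.599, 0.001], [0.599, -0.801, -0.001], [0.0, 0.001, -1.0]]
contact_force: [-1.0, -1.2, 6.0]
gripper_width: 0.0553
[-0.96954981 -1.18402314  5.98498941] [-0.33608724  0.2242377  -0.23001083] [0.47678311 0.05986456 0.04302165]
```

```bash
for i in 1; do python3 -m jog '[0.5,0,0,0.25,0.05, 0.5,0,0,0.5,0.1,0.5,0,0,0.5,0.1]' 6;python3 -c "
from h import *
s=r.read_state();print(s['contact_force'],s['ft_torque'],s['tcp_pos'])"; done;  python3 -m jog '[0.5,0,0,0.25,0.05, 0.5,0,0,0.5,0.1,0.5,0,0,0.5,0.1]' 6;python3 -c "
from h import *
s=r.read_state();print(s['contact_force'],s['ft_torque'],s['tcp_pos'])"
```

```text
time: 12.85
tcp_pos: [0.4768, 0.06, 0.0425]
eef_rot: [[0.857, 0.515, 0.001], [0.515, -0.857, -0.0], [0.0, 0.001, -1.0]]
contact_force: [-1.9, -1.0, 6.7]
gripper_width: 0.0548
[-1.8951884  -1.00566886  6.6674485 ] [-0.22643501  0.22975244 -0.24666937] [0.47680666 0.05995073 0.04251388]
time: 13.15
tcp_pos: [0.4766, 0.06, 0.0419]
eef_rot: [[0.904, 0.427, 0.0], [0.427, -0.904, -0.0], [0.0, 0.0, -1.0]]
contact_force: [-1.5, -0.8, 5.4]
gripper_width: 0.055
[-1.45667833 -0.76091392  5.44389249] [-0.2419651   0.21011801 -0.22557557] [0.47662486 0.0599713  0.04191248]
```

```bash
python3 -m jog '[0.5,0,0,0.3,0.06, 0.5,0,0,0.6,0.12,0.5,0,0,0.9,0.18,0.5,0,0,0.9,0.18]' 6;python3 -c "
from h import *
s=r.read_state();print(s['contact_force'],s['ft_torque'],s['tcp_pos'])"
```

```text
time: 13.55
tcp_pos: [0.4766, 0.06, 0.041]
eef_rot: [[0.966, 0.258, 0.0], [0.258, -0.966, -0.0], [0.0, 0.0, -1.0]]
contact_force: [-2.1, -0.8, 5.5]
gripper_width: 0.0547
[-2.09891514 -0.75970402  5.50780781] [-0.23618572  0.25561476 -0.17122717] [0.47661744 0.06001286 0.040968  ]
```

```bash
python3 -m jog '[0.5,0,0,0.3,0.06, 0.5,0,0,0.6,0.12,0.5,0,0,0.9,0.18,0.5,0,0,0.9,0.18]' 6;python3 -c "
from h import *
s=r.read_state();print(s['contact_force'],s['ft_torque'],s['tcp_pos'])"
```

```text
time: 13.95
tcp_pos: [0.4764, 0.0601, 0.04]
eef_rot: [[0.997, 0.081, -0.0], [0.081, -0.997, -0.0], [-0.0, 0.0, -1.0]]
contact_force: [-2.4, 0.4, 5.1]
gripper_width: 0.055
[-2.43917513  0.3710525   5.11042202] [-0.15842861  0.28290081 -0.24193436] [0.47641222 0.06011096 0.0400003 ]
```

```bash
python3 -c "
from h import *
save('wrist','w5',scale=1.5)
s=r.read_state();R=np.array(s['eef_rot'])
W=cloud('wrist','w5'); T=(W-s['tcp_pos'])@R*1000; sub=T[215:285,200:310].reshape(-1,3);q=sub[(sub[:,2]<-15)&(sub[:,2]>-30)]; print(np.median(q,0))
"
```

```text
[ -1.45509994 -14.32470027 -24.37142642]
```

View pics/w5.png

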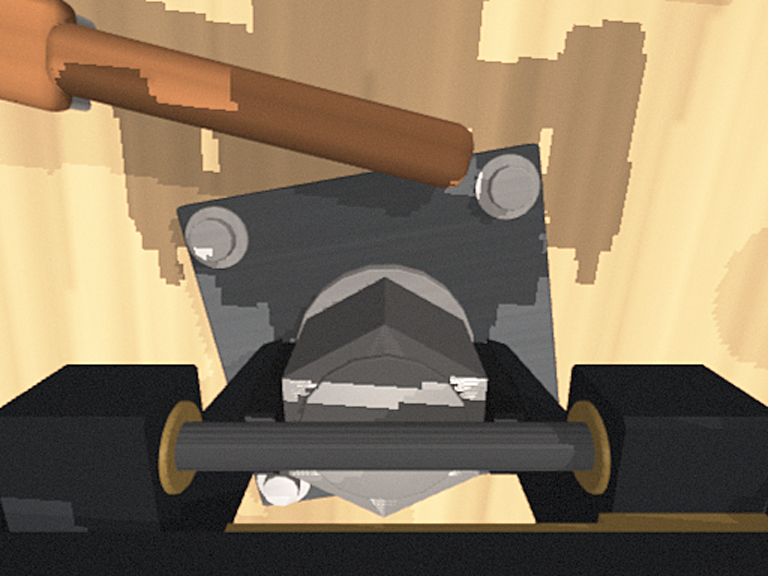

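```bash
python3 -m jog '[0.5,0,0,0.2,0.06, 0.5,0,0,0.4,0.12,0.5,0,0,0.7,0.18,0.5,0,0,0.7,0.18]' 6;python3 -c "
from h import *
s=r.read_state();print(s['contact_force'],s['ft_torque'],s['tcp_pos'])"
```

```text
time: 14.4
tcp_pos: [0.4764, 0.0602, 0.0391]
eef_rot: [[0.995, -0.098, 0.0], [-0.098, -0.995, -0.0], [0.0, -0.0, -1.0]]
contact_force: [-1.5, -0.3, 3.5]
gripper_width: 0.0548
[-1.53990384 -0.27935887  3.46576582] [-0.10580881  0.22591995 -0.15216121] [0.47644997 0.06016476 0.03910836]
```

```bash
python3 -m jog '[0.5,0,0,0.2,0.06, 0.5,0,0,0.4,0.12,0.5,0,0,0.7,0.18,0.5,0,0,0.7,0.18]' 6;python3 -c "
from h import *
s=r.read_state();print(s['contact_force'],s['ft_torque'],s['tcp_pos'])"
```

```text
time: 14.8
tcp_pos: [0.4763, 0.0604, 0.0383]
eef_rot: [[0.962, -0.273, -0.0], [-0.273, -0.962, 0.0], [-0.0, -0.0, -1.0]]
contact_force: [-2.2, 0.5, 5.4]
gripper_width: 0.0549
[-2.16630759  0.5265729   5.36721749] [ 0.10497261  0.27728665 -0.1999035 ] [0.47631854 0.06035432 0.03829671]
```

```bash
python3 -m jog '[0.5,0,0,0.2,0.05, 0.5,0,0,0.4,0.10,0.5,0,0,0.4,0.10]' 6;python3 -c "
from h import *
s=r.read_state();print(s['contact_force'],s['ft_torque'],s['tcp_pos'])"
```

```text
time: 15.1
tcp_pos: [0.4765, 0.0604, 0.0378]
eef_rot: [[0.93, -0.367, 0.0], [-0.367, -0.93, 0.0], [0.0, -0.0, -1.0]]
contact_force: [-1.1, 2.1, 3.0]
gripper_width: 0.0551
[-1.10153401  2.06368566  3.02339259] [ 0.22405114  0.07189653 -0.07345548] [0.47650474 0.06037371 0.03783509]
```

```bash
python3 -m jog '[0.5,0,0,0.2,0.05, 0.5,0,0,0.4,0.10,0.5,0,0,0.4,0.10]' 6;python3 -c "
from h import *
s=r.read_state();print(s['contact_force'],s['ft_torque'],s['tcp_pos'])"
```

```text
time: 15.4
tcp_pos: [0.4767, 0.0603, 0.0374]
eef_rot: [[0.889, -0.457, 0.001], [-0.457, -0.889, 0.0], [0.001, -0.0, -1.0]]
contact_force: [0.2, 1.3, 3.1]
gripper_width: 0.055
[0.23557931 1.31718458 3.05988105] [ 0.11123691  0.00034466 -0.13002654] [0.47665222 0.0602627  0.03744061]
```

```bash
python3 -m jog '[0.5,0,0,0.2,0.05, 0.5,0,0,0.4,0.10,0.5,0,0,0.4,0.10]' 6;python3 -c "
from h import *
save('wrist','w6')
s=r.read_state();R=np.array(s['eef_rot'])
W=cloud('wrist','w6'); T=(W-s['tcp_pos'])@R*1000; sub=T[215:285,200:310].reshape(-1,3);q=sub[(sub[:,2]<-15)&(sub[:,2]>-30)]; print(np.median(q,0))
print(s['contact_force'],s['ft_torque'],s['tcp_pos'])"
```

```text
time: 15.7
tcp_pos: [0.4768, 0.0602, 0.0371]
eef_rot: [[0.839, -0.544, 0.001], [-0.544, -0.839, 0.0], [0.001, -0.001, -1.0]]
contact_force: [1.0, 1.2, 3.5]
gripper_width: 0.0548
[ -1.35202678 -13.7633097  -24.28866892]
[1.08376406 0.52642927 4.03211101] [ 0.09798151 -0.08909165 -0.08560691] [0.4767713  0.06021282 0.0371313 ]
```

```bash
python3 -m jog '[0.5,0,0,0.2,0.05, 0.5,0,0,0.3,0.10,0.5,0,0,0.3,0.10]' 6;python3 -c "
from h import *
s=r.read_state();print(s['contact_force'],s['ft_torque'],s['tcp_pos'])"
```

```text
time: 16.05
tcp_pos: [0.4766, 0.0602, 0.0367]
eef_rot: [[0.781, -0.625, 0.001], [-0.625, -0.781, 0.0], [0.0, -0.0, -1.0]]
contact_force: [1.1, 1.2, 2.5]
gripper_width: 0.0546
[1.10030076 1.21796946 2.52153372] [ 0.13677268 -0.16731659 -0.12653455] [0.47661471 0.06021175 0.03668252]
```

```bash
python3 -m jog '[0.5,0,0,0.2,0.05, 0.5,0,0,0.3,0.10,0.5,0,0,0.3,0.10]' 6;python3 -c "
from h import *
s=r.read_state();print(s['contact_force'],s['ft_torque'],s['tcp_pos'])"
```

```text
time: 16.35
tcp_pos: [0.4768, 0.0601, 0.0365]
eef_rot: [[0.715, -0.7, 0.001], [-0.7, -0.715, -0.0], [0.001, -0.001, -1.0]]
contact_force: [2.0, 1.1, 1.8]
gripper_width: 0.0549
[2.00673465 1.13596645 1.82713376] [-0.04338779 -0.27996389 -0.01707497] [0.47681898 0.06012046 0.03646681]
```

```bash
python3 -m jog '[0.5,0,0,0.2,0.05, 0.5,0,0,0.3,0.10,0.5,0,0,0.3,0.10]' 5;python3 -c "
from h import *
save('wrist','w7',scale=1.5)
s=r.read_state();R=np.array(s['eef_rot'])
W=cloud('wrist','w7'); T=(W-s['tcp_pos'])@R*1000; sub=T[215:285,200:310].reshape(-1,3);q=sub[(sub[:,2]<-15)&(sub[:,2]>-30)]; print(np.median(q,0))
print(s['contact_force'],s['ft_torque'],s['tcp_pos'])"
```

```text
time: 16.65
tcp_pos: [0.4767, 0.06, 0.0364]
eef_rot: [[0.641, -0.767, 0.001], [-0.767, -0.641, -0.0], [0.001, -0.0, -1.0]]
contact_force: [0.2, 0.4, 5.9]
gripper_width: 0.0551
[ -1.15281014 -13.5323816  -24.33763605]
[-0.15579211 -0.02209511  5.83919162] [-0.02909471 -0.05304341 -0.18520838] [0.47676127 0.06003338 0.03636863]
```

View pics/w7.png

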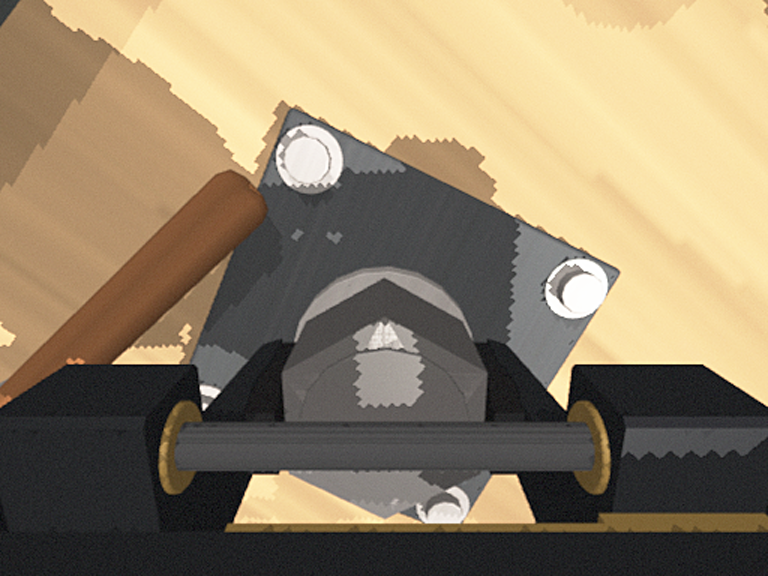

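```bash
python3 -c "
from h import *
W=cloud('wrist','w7')
def m(u,v,a=2): 
    u=int(u/1.5);v=int(v/1.5); return np.round(np.median(W[v-a:v+a+1,u-a:u+a+1].reshape(-1,3),0)*1000,1)
print('top',m(340,390),m(440,390),m(385,390),'shoulder',m(385,274,1),m(330,300,1),m(440,300,1),'plate',m(350,220),m(470,230),'bench',m(600,120),m(450,130))
"
```

```text
top [476.2  76.2  61.2] [493.4  55.7  61.1] [483.9  66.9  60.9] shoulder [500.3  81.   19.2] [481.1  88.9  19.3] [505.4  59.8  19.1] plate [506.1 101.1  11.2] [530.1  66.8  11.3] bench [588.1  54.8  -0.6] [552.   93.4  -0.8]
```

Cap top is 41.9 mm above the shoulder in the same depth picture, so the cap is fully home and this is the sound one. I'll release and rise.

```bash
python3 -m jog '[0.75,0,0,0,0, 0.75,0,0,0,0, 0.75,0,0,0,0, 0.75,0,0,-10,0, 0.75,0,0,-30,0, 0.75,0,0,-60,0,0.75,0,0,-100,0,0.75,0,0,-110,0,0.75,0,0,-110,0]' ;python3 -c "
from h import *
save('wrist','w8',scale=1.5)
W=cloud('wrist','w8')
s=W[120:330,180:330].reshape(-1,3); q=s[(s[:,2]>.055)&(s[:,2]<.068)]; print(len(q),np.median(q[:,2]),hexfit(q))
go(.648,-.249,.12,0)"
```

```text
time: 17.6
tcp_pos: [0.4778, 0.06, 0.1483]
eef_rot: [[0.64, -0.769, 0.005], [-0.769, -0.64, -0.001], [0.004, -0.003, -1.0]]
contact_force: [-1.1, -0.1, -1.1]
gripper_width: 0.0661
4256 0.05888213310228618 (np.float64(164.00989116382516), np.float64(9.0), array([54.83895627, 54.73785507, 54.43307983]), array([473.27445346,  60.0390193 ]))
t=17.65 tcp [476.6  60.2 146.5] yaw -50.23 shift [347.2  66.1  26.9] turn rad -0.877 (-50.2 deg) q6 end~-21
```

View pics/w8.png

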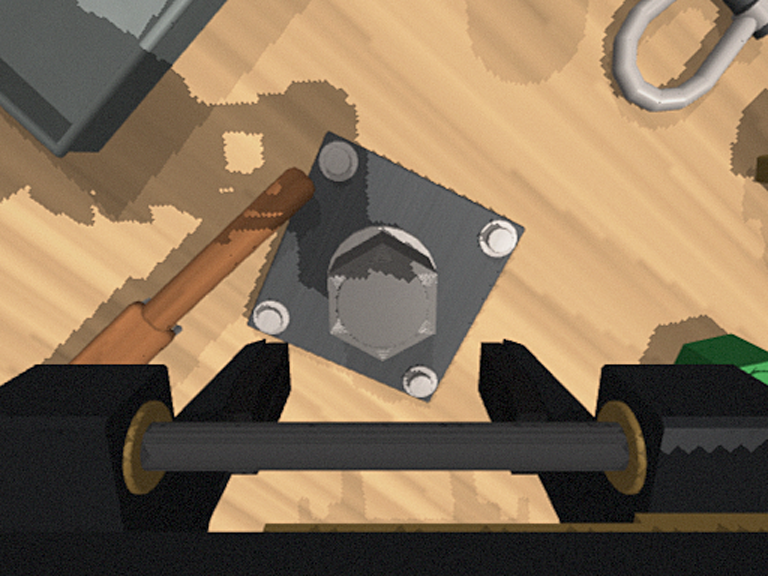

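Cap sits flat and aligned on the gauge. On to the second cap.

```bash
python3 -m jog '[0.8,40,8,0,-0.1, 1,80,15,0,-0.2, 1,125,24,0,-0.3, 1,170,32,5,-0.4, 1,215,41,10,-0.5, 1,260,49,15,-0.6, 1,305,58,20,-0.7, 1,335,64,20,-0.8, 1,347,66,20,-0.877, 1,347,66,20,-0.877]'; python3 -m jog '[1,0,0,0,0,1,0,0,0,0]'; python3 -c "
from h import *
save('wrist','w9',scale=1.5)
W=cloud('wrist','w9')
s=W[120:330,180:330].reshape(-1,3); q=s[(s[:,2]>.037)&(s[:,2]<.048)]; print(len(q),np.median(q[:,2]),hexfit(q))
go(.648,-.249,.019,0)"
```

```text
time: 18.65
tcp_pos: [0.6465, -0.2502, 0.1228]
eef_rot: [[1.0, -0.001, -0.003], [-0.001, -1.0, 0.002], [-0.003, -0.002, -1.0]]
contact_force: [0.8, -0.2, 0.0]
gripper_width: 0.0882
time: 18.85
tcp_pos: [0.6466, -0.2473, 0.1248]
eef_rot: [[1.0, -0.001, -0.002], [-0.001, -1.0, 0.001], [-0.002, -0.001, -1.0]]
contact_force: [-0.1, 0.4, -0.7]
gripper_width: 0.0883
4349 0.041206972595161435 (np.float64(163.94334324845184), np.float64(59.5), array([54.74662458, 54.74523746, 54.4514812 ]), array([ 646.3926422 , -250.48559066]))
t=18.90 tcp [ 646.9 -247.4  125.3] yaw -0.01 shift [  1.3   1.7 106.3] turn rad -0.000 (-0.0 deg) q6 end~-21
```

View pics/w9.png

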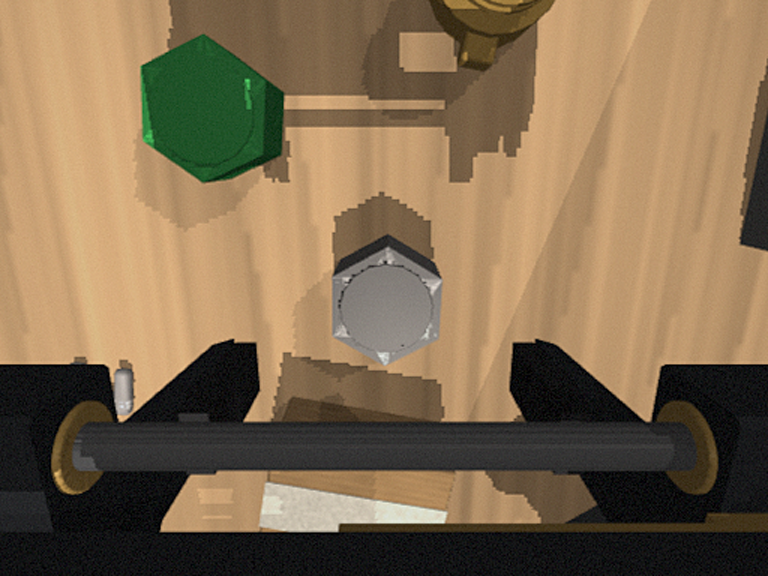

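The cap is centred at (387,310), jaws square to its flats, and the carton is clear below it. Descending to grip.

```bash
python3 -m jog '[1,0,2,30,0, 1,0,2,70,0, 1,0,2,98,0, 1,0,2,106,0, 1,0,2,106,0, 0.5,0,2,106,0, 0.5,0,2,106,0, 0.5,0,2,106,0, 0.5,0,2,106,0, 0.5,0,2,106,0]' 25; python3 -m jog '[0.5,0,0,-15,0, 0.5,0,0,-45,0, 0.5,0,0,-85,0, 0.5,0,0,-100,0,0.5,0,0,-100,0]'; python3 -c "
from h import *
go(.523,.312,.119,0)"
```

```text
time: 19.9
tcp_pos: [0.6479, -0.2511, 0.0211]
eef_rot: [[1.0, -0.0, 0.001], [-0.0, -1.0, -0.001], [0.001, 0.001, -1.0]]
contact_force: [-0.7, 0.8, 5.1]
gripper_width: 0.0552
time: 20.4
tcp_pos: [0.6493, -0.2518, 0.1236]
eef_rot: [[1.0, 0.0, 0.005], [0.0, -1.0, -0.003], [0.005, 0.003, -1.0]]
contact_force: [0.7, -0.7, -3.5]
gripper_width: 0.055
t=20.40 tcp [ 649.3 -251.8  123.6] yaw 0.00 shift [-126.3 -563.8    2.2] turn rad 0.000 (0.0 deg) q6 end~31
```

```bash
python3 -m jog '[0.5,-5,-25,0,0, 0.5,-14,-65,0,0, 0.5,-24,-108,0,0, 0.5,-34,-153,0,0, 0.5,-44,-198,0,0, 0.5,-55,-245,0,0, 0.5,-66,-292,0,0, 0.5,-76,-338,0,0, 0.5,-86,-384,0,0, 0.5,-97,-430,0,0]'; python3 -m jog '[0.5,-10,-44,0,0,0.5,-19,-85,0,0,0.5,-26,-117,0,0,0.5,-29,-132,0,0,0.5,-29,-134,0,0,0.5,-29,-134,0,0]'; python3 -c "
from h import *
save('wrist','w10',scale=1.5)
go(.523,.312,.027,0)"
```

```text
time: 21.4
tcp_pos: [0.5484, 0.1807, 0.1178]
eef_rot: [[1.0, -0.0, -0.003], [-0.0, -1.0, -0.0], [-0.003, 0.0, -1.0]]
contact_force: [0.9, 0.3, -3.5]
gripper_width: 0.0548
time: 22.0
tcp_pos: [0.5211, 0.3124, 0.1188]
eef_rot: [[1.0, 0.0, -0.002], [0.0, -1.0, -0.001], [-0.002, 0.001, -1.0]]
contact_force: [-0.4, -0.1, -4.3]
gripper_width: 0.0549
t=22.05 tcp [521.5 311.9 119.1] yaw -0.04 shift [ 1.6 -0.2 92.1] turn rad -0.001 (-0.0 deg) q6 end~31
```

View pics/w10.png

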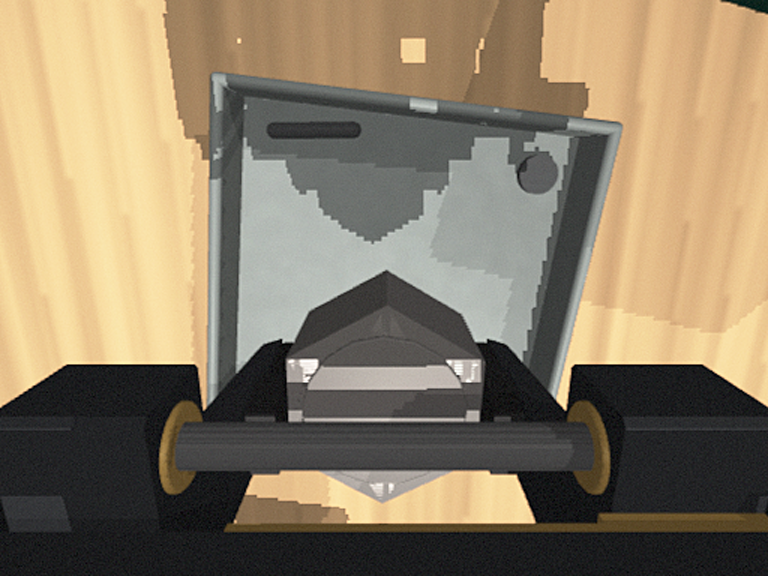

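```bash
python3 -m jog '[0.5,1,0,20,0, 0.5,1,0,50,0, 0.5,1,0,80,0, 0.5,1,0,90,0, 0.5,1,0,92,0, 0.5,1,0,92,0,0.5,1,0,93.5,0,0.5,1,0,93.5,0]'
```

```text
time: 22.85
tcp_pos: [0.5235, 0.3135, 0.0279]
eef_rot: [[1.0, -0.0, 0.002], [-0.0, -1.0, 0.001], [0.002, -0.001, -1.0]]
contact_force: [-0.3, -0.7, -3.9]
gripper_width: 0.0552
```

```bash
python3 -m jog '[0.5,0,0,1.5,0,0.5,0,0,2.5,0,0.5,0,0,3.5,0,0.5,0,0,3.5,0]';python3 -m jog '[0.75,0,0,0.5,0,0.75,0,0,0.5,0,0.75,0,0,0.5,0]'; python3 -m jog '[0.75,0,0,-5,0,0.75,0,0,-25,0,0.75,0,0,-60,0,0.75,0,0,-95,0,0.75,0,0,-100,0,0.75,0,0,-100,0]'; python3 -c "
from h import *
save('wrist','w11',scale=1.5)
W=cloud('wrist','w11')
s=W[120:330,180:330].reshape(-1,3); q=s[(s[:,2]>.040)&(s[:,2]<.052)]; print(len(q),np.median(q[:,2]),hexfit(q))
go(.42,.20,.2,0)"
```

```text
time: 23.25
tcp_pos: [0.5227, 0.3134, 0.024]
eef_rot: [[1.0, 0.0, 0.0], [0.0, -1.0, 0.0], [0.0, -0.0, -1.0]]
contact_force: [-2.9, -1.4, 4.6]
gripper_width: 0.055
time: 23.55
tcp_pos: [0.5228, 0.3133, 0.0226]
eef_rot: [[1.0, 0.0, 0.001], [0.0, -1.0, 0.0], [0.001, -0.0, -1.0]]
contact_force: [-0.5, -0.8, 0.7]
gripper_width: 0.066
time: 24.15
tcp_pos: [0.5235, 0.3136, 0.1243]
eef_rot: [[1.0, 0.0, 0.003], [0.0, -1.0, 0.001], [0.003, -0.001, -1.0]]
contact_force: [0.4, -0.2, -0.6]
gripper_width: 0.0663
4127 0.042083757330271296 (np.float64(163.14893071878663), np.float64(59.5), array([54.38331275, 54.42243138, 54.34318659]), array([519.93029995, 313.62433963]))
t=24.20 tcp [522.4 313.2 122.5] yaw -0.00 shift [-102.4  113.2  -77.5] turn rad -0.000 (-0.0 deg) q6 end~25
```

View pics/w11.png

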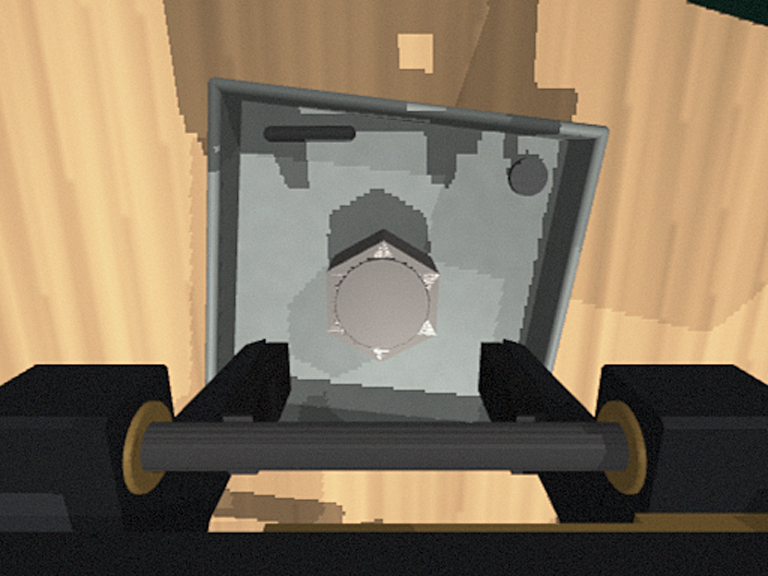

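The cap is upright on the tray floor at (383,305), near the centre. I'll back away a little for the last overall check.

```bash
python3 -m jog '[0.75,-10,-10,-20,0,0.75,-40,-20,-50,0,0.75,-80,-20,-80,0,0.75,-110,-20,-100,0,0.75,-120,-20,-100,0,0.75,-120,-20,-100,0]'; python3 -c "
from h import *
save('top','t2',scale=1.5); save('scene','s2',scale=1.5)
W=cloud('top','t2'); s=W[185:245,185:245].reshape(-1,3); q=s[(s[:,2]>.055)&(s[:,2]<.07)]; print(len(q),np.median(q,0),hexfit(q)); 
q=s[abs(s[:,2]-.012)<.004]; print('plate',np.median(q[:,2]))
z0=np.load('pics/W.npy'); 
"
```

```text
time: 24.8
tcp_pos: [0.4011, 0.3331, 0.2211]
eef_rot: [[1.0, 0.001, -0.002], [0.001, -1.0, -0.001], [-0.002, 0.001, -1.0]]
contact_force: [0.0, -0.1, -1.0]
gripper_width: 0.0661
473 [0.47644267 0.05961018 0.06164037] (np.float64(163.17440631731526), np.float64(9.5), array([54.31023219, 54.34437272, 54.51980141]), array([476.33830487,  59.75986244]))
plate 0.012425632641796299
```

View pics/t2.png

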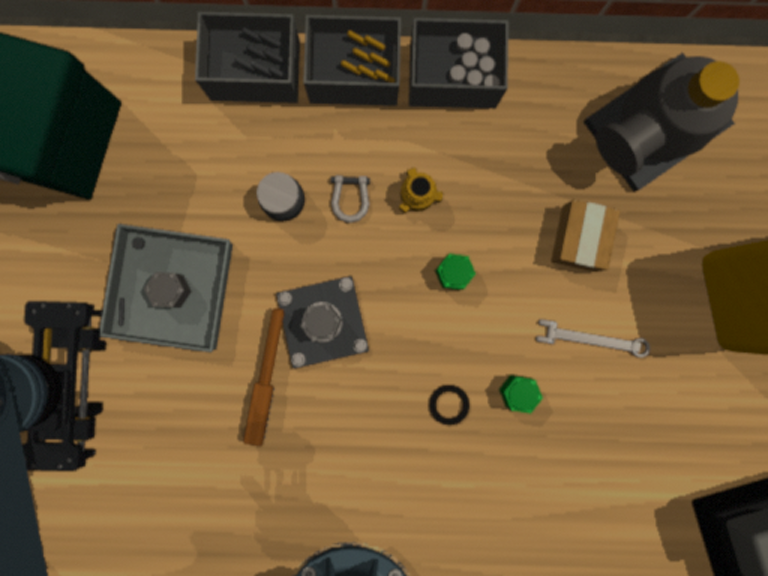

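View pics/s2.png

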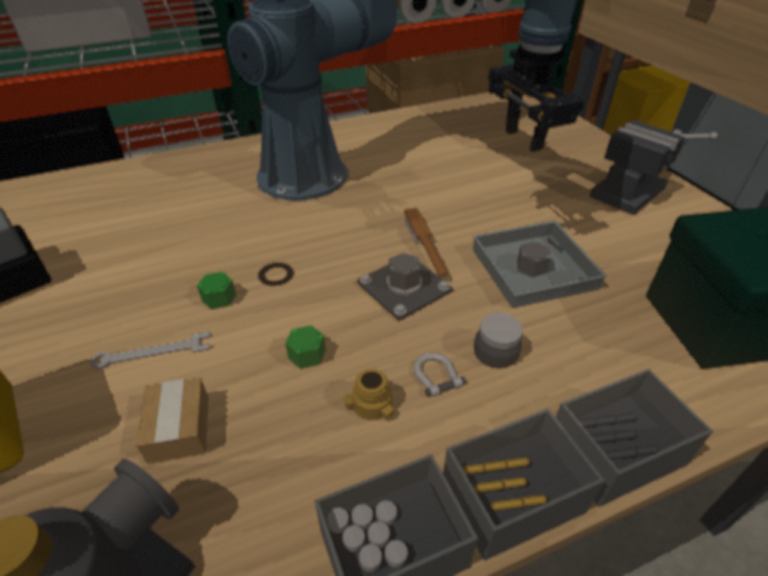

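Both views show the caps in place (gauge cap at (322,322), tray cap at (165,291) in the top view) and every bystander where it was.

```bash
python3 -c "
from h import *
print(r.hand_in())"
```

```text
the job is handed in; nothing more can be done
None
```

The job is handed in at about 25 s. The first cap I tested, the one nearer the robot, is screwed fully home on the gauge, and the other is in the grey scrap tray. No verdict was reported.

- **Which cap is sound:** I turned the first cap about 180° clockwise with a 5–10 N grip. It went down steadily past the height where a packed cap stops, until it met the shoulder.
- **Second cap:** I did not try it on the gauge. I took it as the packed one by elimination and set it upright near the middle of the tray, about 3 mm from the tray's centre.
- **On the gauge:** the last wrist picture with the cap held puts its top 41.9 mm above the shoulder, against 42 mm for fully home. The final top view gives its top at 61.6 mm, against 62 mm, and its centre within about 1 mm of the gauge's axis.
- **Disagreements:** just after release, one wrist reading put this cap about 3 mm lower and 3 mm off in x. That picture was taken while the arm was still settling, and the final view did not confirm it. The ridge ends also looked about 6° off from what the plate's sides suggest, which did not matter in the end.
- **Forces:** the highest wrist reading I saw at the gauge was about 13 N, while setting the cap on, and about 11 N while turning. The torque reading was too noisy to use.
- **Bystanders:** all look unmoved in the final views, judged by eye.

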